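Pack and close the bead caddy

ROBOT

A 6-joint arm with a two-finger parallel gripper is mounted at the origin on the work surface. World frame = base frame: x ahead of the robot, y to its left, z up, the work surface at z = 0. Lengths are in m, angles in rad, forces in N, time in s.
With the tool pointing down it reaches from about 0.325 to 0.875 m from the base axis. Payload 4.4 kg.
Tool frame: the origin (TCP) lies at the very end of the fingers, on their centre line; the grasp point (between the pads) lies 19 mm behind it; y points along the fingers, x is the direction in which the jaws open and shut, and the axes are right-handed (so a half turn about y gives the same grasp; the last joint's range is limited). The gripper opens to 85 mm and grips with 20 to 120 N. Pads are 22 mm wide; open, the fingers measure 114 mm over their backs; the gripper's body (76 mm by 85 mm) begins 54 mm behind the grasp point. The pads swing forward as they close: fully open they stand 13 mm farther back than shut.
Start: joints at [1.107, 0.207, 1.542, -0, 1.393, -0.15], TCP at [0.177, 0.547, 0.206] pointing down, gripper open.
Joint ranges: [-2.73, 2.73], [-0.86, 2.22], [0.23, 2.46], [-1.11, 4.25], [0.08, 2.63], [-2.82, 2.82]. Speed limits (rad/s): [2.79, 2.79, 3.14, 3.14, 3.14, 3.14].

INTERFACE

Orientations are given as a unit quaternion [w, x, y, z].
In Python, from cell import ctrl, eyes, job gives the robot as it stands.
- The arm moves only by the tool servo_tool, never from a script. Its argument "deltas" is a list of rows, each a list of 5 numbers: the shift along the tool's x, y, z in mm, then the turn about the tool's y in degrees, then the finger opening in mm, from 0 to 85.4. In form: [[dx, dy, dz, spin, hand], ...]. A call has 1 to 12 rows; each row shifts and turns the commanded pose from where the row before left it, along the tool's axes as they then stand; what a row does not reach is not made up. A row lasts 1/10 s, in which the tool goes at most 50 mm and 8.59 degrees, less where a joint would pass 70% of its speed; a pose out of reach is approached as far as the arm can. A call with a gripper value outside its range is refused whole. The fingers move at their own pace and stop on an object; the grip force is fixed at half the most. Time passes only in rows, so rows that do not move let the fingers close. It gives the time, the measured TCP pose, the force and the opening at its end, in the units of the state.
- ctrl.get_obs(): the state, without advancing time (a new reading comes with each control period).
- eyes.grab_frame(name): name is "side" or "top" or "wrist"; returns a dict with "pixels" (384x512x3 uint8, red, green, blue), "mtx" (3x3 intrinsics, pixels), "dist" ([k1, k2, p1, p2, k3] as OpenCV has them; the pictures are not rectified), "R" (3x3) and "t" (3): a world point X has camera coordinates R X + t; the wrist camera has in their place "tool_from_camera" (4x4, takes a point from camera to tool coordinates, whose origin is the TCP and whose axes are the tool frame's). Camera axes: x right, y down, z forward; pixel columns grow to the right and rows downward; lengths in m; the calibration is good to about 2 mm. A picture is of the moment at which its call begins: read the wrist's pose just before it. There is no depth.
- job.sign_off(): hands the job in, once; it reports no verdict.
The state is a dict: "t": time; "joints": joint angles; "dq": joint speeds; "effort": joint torques, N m; "tool_pos": TCP position; "ee_rot": TCP orientation; "ft_force": force on the tool from outside, world axes, zero at the start; "moment": the same for the moment, N m; "opening": opening from 0.0 (shut) to 1.0 (fully open).
Only numpy, scipy, OpenCV 4.12 (cv2) and the standard library are available. Lean on these libraries where they do the work, as an engineer would, in place of code of your own. Each camera call takes 0.05 s, during which the arm holds its last target.

TASK

Pack up the wooden bead caddy where its open base box stands. Stand the glass bead jar, set down gently, in one compartment of the base box and the thread spool upright in the other; then stack the tray squarely on the base box, then lay the flat pin tin the right way up in either compartment of the tray, and last put the lid squarely on the tray, each part fully seated. Leave the scissors and the thimble where they are.

Things in the scene. Friction and masses are not known exactly. Their poses are not given: they have to be found in the camera images.
- base_box: Caddy base, fixed: the deeper open bentwood box, rounded corners, 124 (x) by 150 (y) by 58 mm high, walls 4, floor 5 mm, a foot band 5 mm proud round its bottom 9 mm. A low thin divider along x at the middle (4 mm thick, top at 18 mm) makes two compartments, each 116 (x) by 69 (y) mm, centres at y = +-36.5 mm. Origin: centre of underside, z up.
- tray: Loose shallower box, same outline, 0.2 kg. Walls 4, rim at z 40 mm, floor at z 8. Pinch its middle partition from above, closing along y: it runs along x, 10 mm thick, top at z 33. Compartments 116 (x) by 66 (y), centres y = +-38. A 5 mm deep plug below fits inside the base box, 3.5 mm clear all round: seated, origin 53 mm above the base's, either way round. Origin: centre of plug's underside.
- lid: Loose flat wooden lid, 124 (x) by 150 (y) mm, right way up, 0.16 kg. Bar handle mid-top: 60 mm long along x, 14 wide along y, z 12 to 36 mm. Under its 7 mm board a 5 mm deep plug fits inside the tray's rim, 3.5 mm clear all round: seated, lid origin 35 mm above the tray's origin, either way round. Origin: centre of plug's underside.
- jar: Bead jar: a round, clear glass jar with a flat black screw cap, 40 mm diameter, 44 mm high, standing upright, about 0.09 kg. The glass reaches 31 mm up, the cap from there to the top. Origin: centre of its underside; z up.
- spool: Thread spool: a small wooden spool wound with white thread, standing upright, flanges 34 mm diameter, 40 mm high, winding 30 mm diameter, a dark hole in the top, about 0.05 kg. Origin: centre of its underside; z up.
- tin: Pin tin: a flat round steel tin, 52 mm diameter, 24 mm high, its closed cover fixed on and on top, about 0.07 kg. Origin: centre of its underside; z up.
- scissors: Bystander: scissors with red handles lying flat, about 170 mm long along x (blades to +x), 9 mm high. Origin: under the pivot. Not to be disturbed.
- thimble: Bystander: brass thimble standing upright, 21 mm diameter, 24.5 mm high. Origin: centre of its underside. Not to be disturbed.
Things that resemble listed ones, but are neither listed nor needed, are in the scene too. Leave any yellow look-alike of the lid alone.

How it is judged:
By the outcome, as a careful person would: the job done as asked, in the order asked, and still so for the second after the job is handed in, with the robot touching nothing.
It also fails if it takes over 128 s, if anything falls off the work surface, if the arm or the gripper's body presses on something with over 40 N, if the wrist force passes 120 N, or if a joint passes its speed limit or range.

## Working session

There is one attempt and no reset: what is moved stays moved. The work goes in short steps, Python scripts to look and compute and a tool call to move; the robot and the scene stay as the last step left them, time stands still between calls to the robot, and variables do not carry over. Pictures are saved under pics/ and viewed, and the job is handed in when it is done.

Besides the shell and the picture viewer there is one more tool, called after "Request:" as name(argument=value, ...), one argument or row to a line, values as JSON. servo_tool: Moves the arm, as the interface text tells. Its arguments: {"type":"object","properties":{"deltas":{"type":"array","items":{"type":"array","items":{"type":"number"}}}},"required":["deltas"]}

```bash
ls; mkdir -p pics
cat > h.py <<'E'
import numpy as np, cv2
from cell import ctrl, eyes, job
from scipy.spatial.transform import Rotation as Ro
def snap(n,fn,s=1.5):
    f=eyes.grab_frame(n); im=f["pixels"][:,:,::-1]
    cv2.imwrite("pics/"+fn,cv2.resize(im,None,fx=s,fy=s,interpolation=cv2.INTER_CUBIC) if s!=1 else im); np.save("pics/"+fn+".npy",f,allow_pickle=True); return f
def cam(f,obs=None):
    if "R" in f: return np.array(f["R"]),np.array(f["t"])
    T=np.array(f["tool_from_camera"]); w,x,y,z=obs["ee_rot"]; Rt=Ro.from_quat([x,y,z,w]).as_matrix()
    Rc=Rt@T[:3,:3]; p=Rt@T[:3,3]+np.array(obs["tool_pos"]); return Rc.T,-Rc.T@p
def pix2w(f,uv,z,obs=None):
    R,t=cam(f,obs); n=cv2.undistortPoints(np.array([[uv]],float),np.array(f["mtx"],float),np.array(f["dist"],float))[0,0]
    d=R.T@np.array([n[0],n[1],1]); c=-R.T@t; return c+d*(z-c[2])/d[2]
def w2pix(f,X,obs=None):
    R,t=cam(f,obs); return cv2.projectPoints(np.array(X,float).reshape(-1,3),cv2.Rodrigues(R)[0],np.array(t,float),np.array(f["mtx"],float),np.array(f["dist"],float))[0][:,0]
E
python3 - <<'E'
from h import *
o=ctrl.get_obs();print(o)
for n in("top","side","wrist"):
    f=snap(n,n+"0.png"); print(n,f["mtx"],f.get("R"),f.get("t"),f.get("tool_from_camera"),f["dist"])
E
```

```text
pics
{'t': 0.0, 'joints': array([ 1.10747729e+00,  2.07442955e-01,  1.54295217e+00,  1.04625773e-06,
        1.39349929e+00, -1.50492606e-01]), 'dq': array([ 0.00067651, -0.00087297,  0.0015072 ,  0.00030653, -0.00011573,
        0.00044591]), 'effort': array([ 5.04082582e-04, -3.83039761e+01, -2.91594011e+01, -1.16210817e-04,
        1.03996307e-02,  9.06563912e-06]), 'tool_pos': array([0.17659521, 0.54635734, 0.20521364]), 'ee_rot': array([-0.57140957,  0.57215834,  0.41528518, -0.41673031]), 'ft_force': array([0.80636968, 0.20714307, 0.22564432]), 'moment': array([ 0.01248562,  0.02979941, -0.00823451]), 'opening': 1.0040747007346926}
top [[381.58680464   0.         251.21190613]
 [  0.         381.58680464 192.08368139]
 [  0.           0.           1.        ]] [[ 0.01487782 -0.9998602  -0.00763144]
 [-0.99627406 -0.01417516 -0.08507094]
 [ 0.08495087  0.00886867 -0.99634567]] [0.00299699 0.43500244 0.90631263] None [-0.01497484  0.          0.          0.          0.        ]
side [[395.06138488   0.         255.21324008]
 [  0.         395.06138488 186.9454082 ]
 [  0.           0.           1.        ]] [[ 0.96508158 -0.26191441 -0.00428716]
 [-0.18188242 -0.65822855 -0.73051623]
 [ 0.18851079  0.70578752 -0.68288188]] [-0.43027317  0.11971745  0.88262   ] None [-0.04979957  0.          0.          0.          0.        ]
wrist [[294.0625882    0.         254.90547125]
 [  0.         294.0625882  195.32598256]
 [  0.           0.           1.        ]] None None [[ 9.99999529e-01 -5.01879111e-04 -8.30630399e-04 -7.34311336e-04]
 [ 6.63708261e-04 -2.70769298e-01  9.62644039e-01 -1.68096799e-01]
 [-7.08040145e-04 -9.62644137e-01 -2.70768837e-01  6.87720041e-02]
 [ 0.00000000e+00  0.00000000e+00  0.00000000e+00  1.00000000e+00]] [-0.05831209  0.          0.          0.          0.        ]
```

View pics/top0.png

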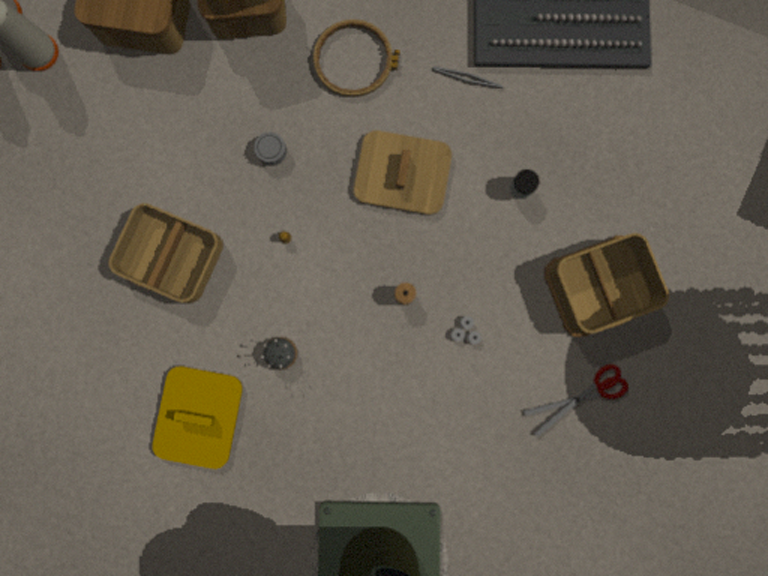

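View pics/side0.png

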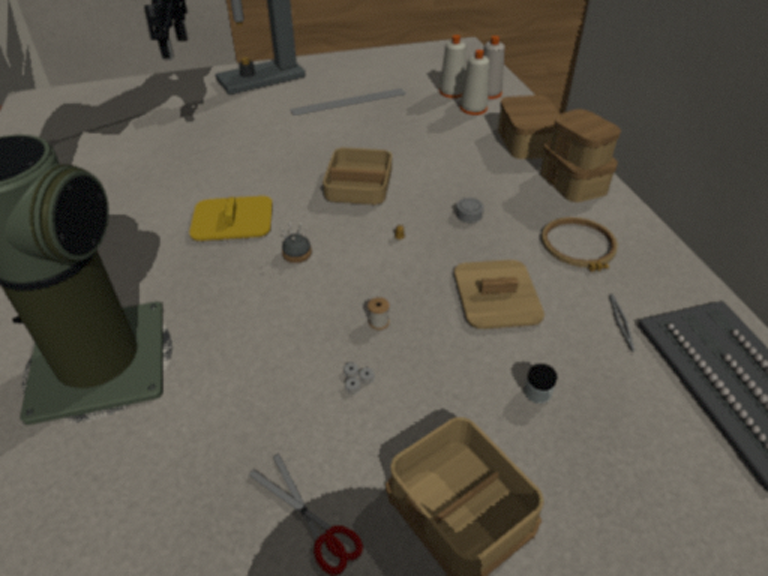

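View pics/wrist0.png

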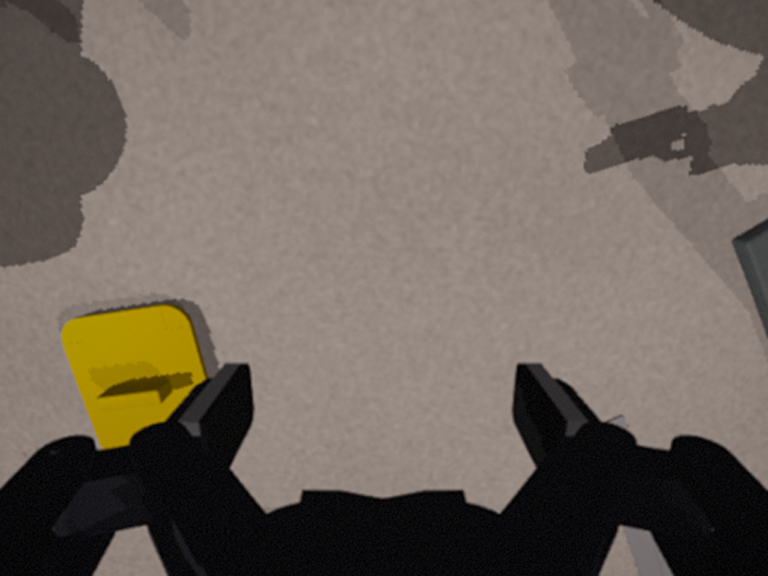

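Top: base box (607,285), tray (165,253), lid (403,172), jar with black cap (526,182), spool (405,293), tin (270,148), thimble (285,237). Zoom in for measurements.

Run:
```python
from h import *
f=np.load("pics/top0.png.npy",allow_pickle=True).item(); im=f["pixels"][:,:,::-1]
def z(u0,v0,u1,v1):
    c=im[v0:v1,u0:u1]; c=cv2.resize(c,(400,300),interpolation=cv2.INTER_CUBIC); return c
a=np.vstack([np.hstack([z(350,150,454,228),z(64,128,168,206)]),np.hstack([z(226,78,330,156),z(322,90,374,129)])])
cv2.imwrite("pics/z0.png",a)
for n,uv,zz in [("base",(605/1.5,285/1.5),.058),("tray",(165/1.5,253/1.5),.04),("lid",(403/1.5,172/1.5),.012),("jar",(526/1.5,182/1.5),.044),("spool",(405/1.5,293/1.5),.04),("tin",(270/1.5,148/1.5),.024),("thimble",(285/1.5,237/1.5),.024),("sciss",(575/1.5,400/1.5),.005)]:
    print(n,pix2w(f,uv,zz).round(3))
```

```text
base [ 0.441 -0.344  0.058]
tray [0.484 0.348 0.04 ]
lid [ 0.629 -0.031  0.012]
jar [ 0.606 -0.226  0.044]
spool [ 0.426 -0.035  0.04 ]
tin [0.663 0.188 0.024]
thimble [0.516 0.159 0.024]
sciss [ 0.26  -0.313  0.005]
```

View pics/z0.png

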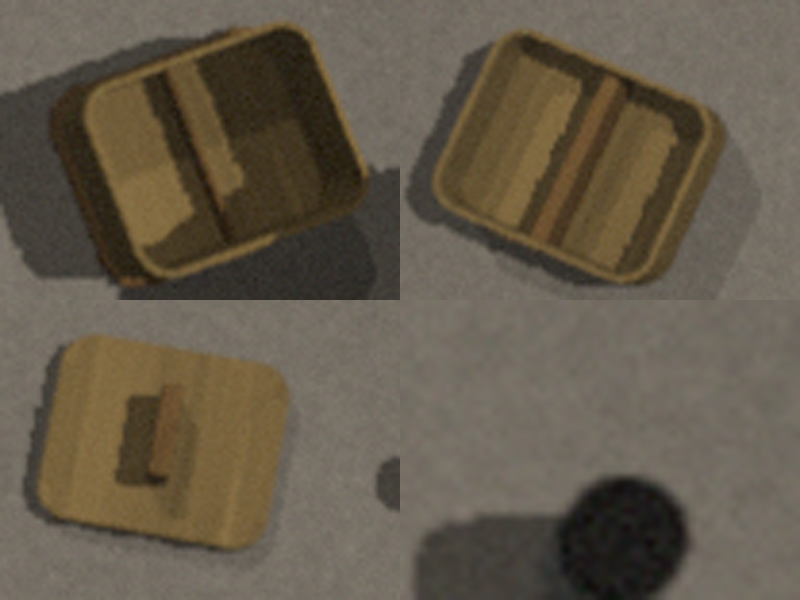

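```bash
cat > fit.py <<'E'
from h import *
from scipy.optimize import least_squares
def fit_rect(P,g,W=.124,L=.150):
    # P dict edges: list of (pts) ; g=(x,y,yaw); each pt nearest edge
    P=np.array(P)
    def r(q):
        c,s=np.cos(q[2]),np.sin(q[2]); d=P-q[:2]; a=c*d[:,0]+s*d[:,1]; b=-s*d[:,0]+c*d[:,1]
        e=np.stack([abs(a)-W/2,abs(b)-L/2]); k=np.abs(e).argmin(0); return e[k,np.arange(len(P))]
    s=least_squares(r,g,loss="soft_l1",f_scale=.002); return s.x,r(s.x)
E
python3 - <<'E'
from fit import *
f=np.load("pics/top0.png.npy",allow_pickle=True).item()
k=104/400
def go(n,u0,v0,ox,oy,pts,z,g):
    P=[pix2w(f,((x-ox+.5)*k+u0-.5,(y-oy+.5)*k+v0-.5),z)[:2] for x,y in pts]
    x,r=fit_rect(P,g); print(n,x.round(4),np.degrees(x[2]).round(1),(r*1000).round(1))
go("base",350,150,0,0,[(110,82),(190,53),(275,25),(310,45),(340,118),(368,190),(350,210),(265,245),(185,275),(85,115),(117,190),(150,262)],.058,(.441,-.344,.35))
go("tray",64,128,400,0,[(495,42),(437,175),(525,32),(690,98),(712,125),(650,270),(445,205),(615,280)],.04,(.484,.348,-.4))
go("lid",226,78,0,300,[(65,350),(38,500),(95,335),(265,362),(290,385),(265,535),(50,520),(235,550)],.012,(.629,-.031,-.17))
E
```

```text
base [ 0.4455 -0.3558  0.3627] 20.8 [-0.2 -0.2 -1.9 -3.4 -3.2 -3.9 -2.3 -0.3 -0.  -2.3 -3.8 -6.5]
tray [ 0.4862  0.3518 -0.3716] -21.3 [-0.8 -1.6 -2.  -1.4 -1.4 -0.9 -3.5 -0.9]
lid [ 0.6296 -0.0304 -0.1522] -8.7 [-1.3 -0.9  0.6  0.9 -0.9 -1.4  0.9  0.7]
```

```bash
cat > plan.py <<'E'
from h import *
def RT(o):
    w,x,y,z=o["ee_rot"]; return Ro.from_quat([x,y,z,w]).as_matrix()
def plan(p,yaw,o=None,verbose=True):
    """p world TCP; yaw(deg) of tool x. prints spin & shift in the tool frame after spin, assumes tool down"""
    o=o or ctrl.get_obs(); R=RT(o); cur=np.degrees(np.arctan2(R[1,0],R[0,0]))
    dy=(yaw-cur+180)%360-180; spin=-dy
    Rn=R@Ro.from_rotvec([0,np.radians(spin),0]).as_matrix()
    d=Rn.T@(np.array(p)-o["tool_pos"])*1000
    print("tilt",R[:,1].round(4),"yaw",cur.round(2),"j6",o["joints"][5].round(2),"| spin",round(spin,2),"shift",d.round(1),"t",round(o["t"],1))
E
python3 - <<'E'
from plan import *
o=ctrl.get_obs();print(RT(o).round(3))
plan([.606,-.226,.2],20.8);plan([.606,-.226,.2],-159.2);plan([.486,.352,.2],68.7)
E
```

```text
[[ 0.308 -0.001 -0.951]
 [ 0.951 -0.002  0.308]
 [-0.002 -1.     0.   ]]
tilt [-8.0e-04 -1.6e-03 -1.0e+00] yaw 72.08 j6 -0.15 | spin 51.28 shift [ 127.     6.4 -874.6] t 0.1
tilt [-8.0e-04 -1.6e-03 -1.0e+00] yaw 72.08 j6 -0.15 | spin -128.72 shift [-127.     6.4  874.6] t 0.1
tilt [-8.0e-04 -1.6e-03 -1.0e+00] yaw 72.08 j6 -0.15 | spin 3.38 shift [ -68.9    5.5 -358.9] t 0.1
```

Request:
servo_tool(
  deltas=[
    [0,0,0,8.5,85],
    [0,0,0,8.5,85],
    [0,0,0,8.5,85],
    [0,0,0,8.5,85],
    [0,0,0,8.5,85],
    [0,0,0,8.5,85],
  ],
)

```text
t: 0.75
tool_pos: [0.1768, 0.5468, 0.2059]
ee_rot: [-0.695, 0.696, 0.127, -0.127]
ft_force: [0.2, 1.2, -0.4]
opening: 0.999
```

Request:
servo_tool(
  deltas=[
    [3,0,-20,0,85],
    [6,0,-40,0,85],
    [6.5,0,-45,0,85],
    [6.5,0,-45,0,85],
    [6.5,0,-45,0,85],
    [6.5,0,-45,0,85],
    [6.5,0,-45,0,85],
    [6.5,0,-45,0,85],
    [6.5,0,-45,0,85],
    [6.5,0,-45,0,85],
    [6.5,0,-45,0,85],
  ],
)

```text
t: 1.85
tool_pos: [0.4075, 0.1358, 0.2063]
ee_rot: [0.695, -0.695, -0.129, 0.129]
ft_force: [0.5, 0.3, 0.2]
opening: 1.001
```

Request:
servo_tool(
  deltas=[
    [6.5,0,-45,0,85],
    [6.5,0,-45,0,85],
    [6.5,0,-45,0,85],
    [6.5,0,-45,0,85],
    [6.5,0,-45,0,85],
    [6.5,0,-45,0,85],
    [6.5,0,-45,0,85],
    [6.5,0,-40,0,85],
    [6,0,-25,0,85],
    [3,0,-10,0,85],
    [0,0,0,0,85],
  ],
)

```text
t: 2.95
tool_pos: [0.6043, -0.2051, 0.2056]
ee_rot: [0.696, -0.695, -0.129, 0.129]
ft_force: [-0.7, 0.3, 0.6]
opening: 0.996
```

Run:
```python
from plan import *
plan([.606,-.226,.2],20.8)
o=ctrl.get_obs(); f=snap("wrist","w1.png"); np.save("pics/w1o.npy",o,allow_pickle=True)
```

```text
tilt [-1.1e-03  7.0e-04 -1.0e+00] yaw 21.01 j6 -0.83 | spin 0.21 shift [ -5.9   5.6 -20.2] t 3.0
```

View pics/w1.png

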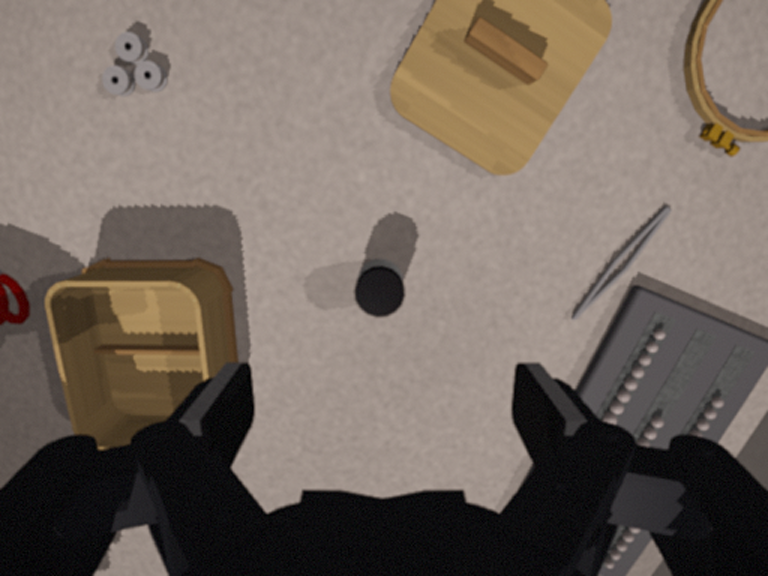

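```bash
cat >> plan.py <<'E'
def fitcirc(f,o,mask,r,z,g):
    """fit circle (radius r at height z) to mask by contour"""
    cs,_=cv2.findContours(mask.astype(np.uint8),cv2.RETR_EXTERNAL,cv2.CHAIN_APPROX_NONE)
    c=max(cs,key=cv2.contourArea)[:,0].astype(float)
    P=np.array([pix2w(f,u,z,o)[:2] for u in c])
    from scipy.optimize import least_squares
    s=least_squares(lambda q:np.hypot(*(P-q[:2]).T)-q[2],[*P.mean(0),r],loss="soft_l1",f_scale=.001)
    return s.x,len(c)
E
python3 - <<'E'
from plan import *
f=np.load("pics/w1.png.npy",allow_pickle=True).item();o=np.load("pics/w1o.npy",allow_pickle=True).item()
im=f["pixels"].astype(int)
m=np.zeros(im.shape[:2],bool); m[170:220,230:280]=im[170:220,230:280].max(2)<45
print(fitcirc(f,o,m,.02,.044,None))
f0=np.load("pics/top0.png.npy",allow_pickle=True).item(); i0=f0["pixels"].astype(int)
m=np.zeros(i0.shape[:2],bool); m[105:137,335:367]=i0[105:137,335:367].max(2)<45
print(fitcirc(f0,None,m,.02,.044,None))
from fit import fit_rect
P=[pix2w(f,((u+.5)/1.5-.5,(v+.5)/1.5-.5),.058,o)[:2] for u,v in [(48,310),(58,370),(69,420),(80,282),(130,281),(175,281),(201,310),(206,350)]]
print(fit_rect(P,(.4455,-.3558,.363)))
E
```

```text
(array([ 0.60910357, -0.22739595,  0.01849442]), 90)
(array([ 0.606315  , -0.22523775,  0.01870233]), 44)
(array([ 0.44651429, -0.35789911,  0.34485114]), array([-6.47595470e-04,  9.55396096e-04,  5.58820820e-04, -1.30661930e-03,
        2.47928145e-04,  9.36095250e-04, -6.47700162e-07,  8.53280062e-04]))
```

Run:
```python
from plan import *
plan([.608,-.2268,.009],20.3)
```

```text
tilt [-0.0015  0.0013 -1.    ] yaw 21.07 j6 -0.83 | spin 0.77 shift [ -3.9 196.7 -23.3] t 3.0
```

Request:
servo_tool(
  deltas=[
    [-2,15,-12,0.7,85],
    [-2,30,-11,0,85],
    [0,40,0,0,85],
    [0,40,0,0,85],
    [0,35,0,0,85],
    [0,20,0,0,85],
    [0,12,0,0,85],
    [0,5,0,0,85],
    [0,0,0,0,60],
    [0,0,0,0,45],
    [0,0,0,0,38],
    [0,0,0,0,30],
  ],
)

```text
t: 4.2
tool_pos: [0.6105, -0.2283, 0.0117]
ee_rot: [-0.695, 0.697, 0.126, -0.124]
ft_force: [0.4, 0.3, 4.4]
opening: 0.431
```

Request:
servo_tool(
  deltas=[
    [0,0,0,0,30],
    [0,0,0,0,30],
    [0,0,0,0,30],
    [0,-5,0,0,30],
    [0,-15,0,0,30],
    [0,-40,0,0,30],
    [0,-40,0,0,30],
    [0,-20,0,0,30],
    [0,0,0,0,30],
  ],
)

```text
t: 5.1
tool_pos: [0.6118, -0.229, 0.1352]
ee_rot: [-0.694, 0.698, 0.128, -0.122]
ft_force: [0.2, -1.1, -0.9]
opening: 0.431
```

Run:
```python
from plan import *
plan([.4465,-.358,.13],20.3)
f=snap("wrist","w2.png")
```

```text
tilt [ 0.0088 -0.0047 -1.    ] yaw 20.38 j6 -0.85 | spin 0.08 shift [-199.8    4.4  -63.6] t 5.1
```

View pics/w2.png

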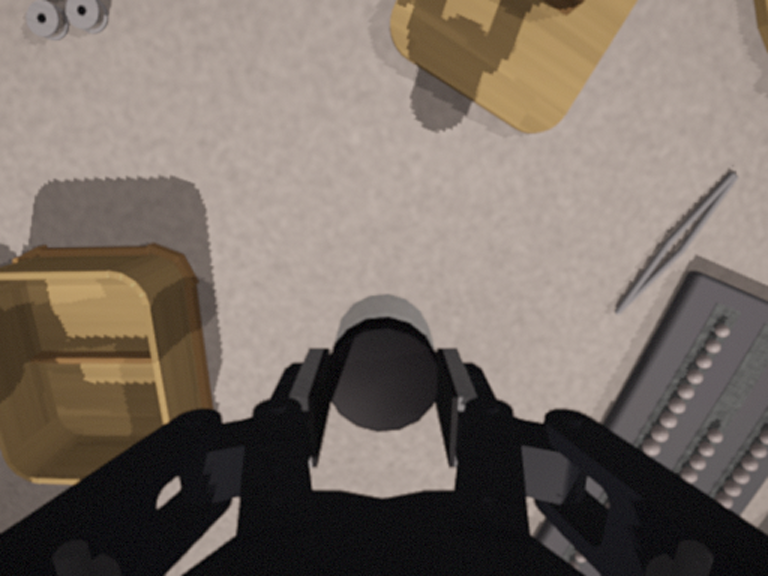

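Request:
servo_tool(
  deltas=[
    [-20,0,-10,0,30],
    [-40,0,-20,0,30],
    [-40,0,-20,0,30],
    [-40,0,-20,0,30],
    [-30,0,-15,0,30],
    [-20,0,-10,0,30],
    [-10,0,-5,0,30],
    [0,0,0,0,30],
    [0,0,0,0,30],
  ],
)

```text
t: 6.05
tool_pos: [0.4562, -0.3896, 0.1283]
ee_rot: [0.697, -0.695, -0.125, 0.125]
ft_force: [0.8, 0.7, -0.5]
opening: 0.433
```

Run:
```python
from plan import *
o=ctrl.get_obs()
f=snap("wrist","w3.png"); np.save("pics/w3o.npy",o,allow_pickle=True)
plan([.459,-.392,.13],20.3,o); print(o["tool_pos"])
q=np.array([.4465,-.358]);a=np.radians(20.3);c,s=np.cos(a),np.sin(a)
im=cv2.imread("pics/w3.png")
for (X,Y,z,col) in [(.062,.075,.058,(0,0,255)),(.058,.071,.058,(0,255,0))]:
    P=[[q[0]+c*x-s*y,q[1]+s*x+c*y,z] for x,y in[(X,Y),(-X,Y),(-X,-Y),(X,-Y)]]
    cv2.polylines(im,[((w2pix(f,P,o)+.5)*1.5-.5).astype(int)],True,col,1)
cv2.imwrite("pics/w3b.png",im)
```

```text
tilt [-8.0e-04  2.1e-03 -1.0e+00] yaw 20.39 j6 -1.21 | spin 0.09 shift [ 1.8 -1.7 -3.2] t 6.0
[ 0.45615784 -0.38959625  0.12829672]
```

View pics/w3b.png

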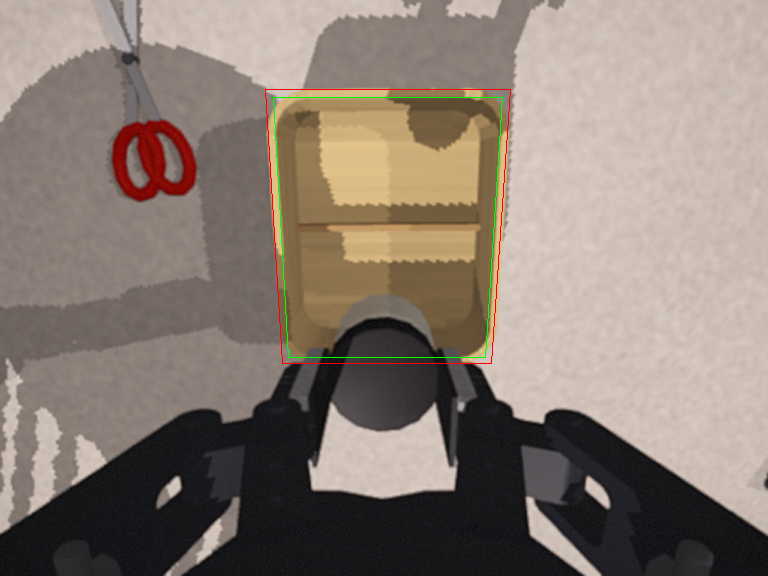

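Run:
```python
from h import *
f=np.load("pics/w3.png.npy",allow_pickle=True).item()
c=f["pixels"][50:250,170:350,::-1]
cv2.imwrite("pics/z3.png",cv2.resize(c,(540,600),interpolation=cv2.INTER_CUBIC))
```

```text
(no output)
```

View pics/z3.png

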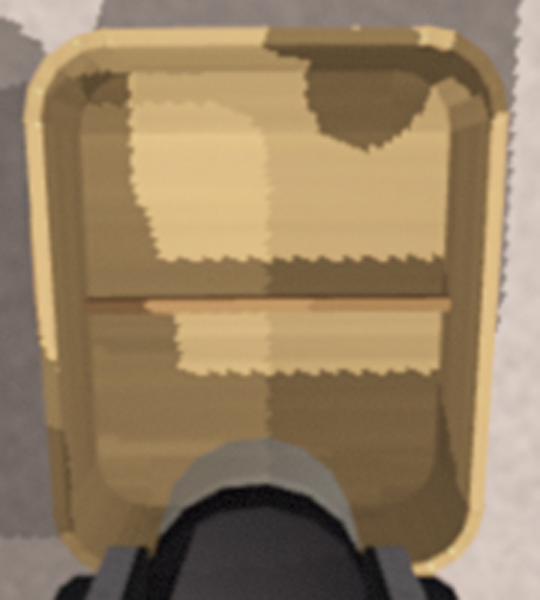

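Run:
```python
from plan import *
from fit import fit_rect
f=np.load("pics/w3.png.npy",allow_pickle=True).item();o=np.load("pics/w3o.npy",allow_pickle=True).item()
P=[pix2w(f,((u+.5)/3-.5+170,(v+.5)/3-.5+50),.058,o)[:2] for u,v in [(120,29),(200,28),(270,28),(350,27),(420,28),(26,130),(35,270),(46,380),(55,480),(508,120),(502,200),(494,320),(482,480)]]
x,r=fit_rect(P,(.4455,-.3558,.363)); print(x,np.degrees(x[2]),(r*1000).round(1))
# divider ends z=.018
print([pix2w(f,((u+.5)/3-.5+170,(v+.5)/3-.5+50),.018,o)[:2].round(4) for u,v in [(86,300),(450,304)]])
a=x[2]
for y in(-.0365,.0365): print(x[0]-np.sin(a)*y,x[1]+np.cos(a)*y)
```

```text
[ 0.44704207 -0.35783435  0.36358504] 20.831888563039698 [ 0.1  0.1 -0.1  0.  -0.2  0.2  0.3 -0.6 -1.1  0.3 -0.1 -0.4 -0.9]
[array([ 0.3932, -0.3759]), array([ 0.5013, -0.3371])]
0.46002245951511184 -0.3919482713312798
0.43406167432739146 -0.3237204351319906
```

Request:
servo_tool(
  deltas=[
    [2.7,10,-3.5,-0.2,30],
    [0,25,0,0,30],
    [0,30,0,0,30],
    [0,20,0,0,30],
    [0,10,0,0,30],
    [0,7,0,0,30],
    [0,3,0,0,30],
    [0,0,0,0,30],
  ],
)

```text
t: 6.9
tool_pos: [0.4604, -0.3934, 0.0248]
ee_rot: [-0.695, 0.696, 0.127, -0.126]
ft_force: [0.6, 0.8, 0.0]
opening: 0.429
```

Request:
servo_tool(
  deltas=[
    [0,1,0,0,30],
    [0,1,0,0,30],
  ],
)

```text
t: 7.1
tool_pos: [0.4605, -0.3939, 0.0235]
ee_rot: [-0.695, 0.696, 0.127, -0.126]
ft_force: [0.5, 0.2, -1.0]
opening: 0.429
```

Request:
servo_tool(
  deltas=[
    [0,1,0,0,30],
    [0,1,0,0,30],
  ],
)

```text
t: 7.3
tool_pos: [0.4599, -0.3933, 0.0207]
ee_rot: [-0.696, 0.696, 0.126, -0.126]
ft_force: [-0.2, 0.2, -1.0]
opening: 0.431
```

Request:
servo_tool(
  deltas=[
    [0,1,0,0,30],
    [0,1,0,0,30],
  ],
)

```text
t: 7.5
tool_pos: [0.4598, -0.3932, 0.0183]
ee_rot: [-0.696, 0.696, 0.126, -0.126]
ft_force: [-0.2, -0.0, -0.3]
opening: 0.429
```

Request:
servo_tool(
  deltas=[
    [0,0.5,0,0,30],
    [0,0.5,0,0,30],
  ],
)

```text
t: 7.7
tool_pos: [0.4598, -0.3931, 0.0173]
ee_rot: [0.696, -0.696, -0.126, 0.126]
ft_force: [-0.4, 0.4, -0.9]
opening: 0.432
```

Request:
servo_tool(
  deltas=[
    [0,0.5,0,0,30],
    [0,0.5,0,0,30],
  ],
)

```text
t: 7.9
tool_pos: [0.4599, -0.3933, 0.0167]
ee_rot: [-0.696, 0.696, 0.126, -0.126]
ft_force: [-0.7, 0.2, 2.7]
opening: 0.428
```

Request:
servo_tool(
  deltas=[
    [0,0,0,0,45],
    [0,0,0,0,50],
    [0,0,0,0,60],
    [0,0,0,0,60],
    [0,0,0,0,60],
    [0,-5,0,0,60],
    [0,-20,0,0,60],
    [0,-40,0,0,60],
    [0,-40,0,0,60],
    [0,-30,0,0,70],
    [0,0,0,0,70],
    [0,0,0,0,70],
  ],
)

```text
t: 9.1
tool_pos: [0.4603, -0.3936, 0.1527]
ee_rot: [-0.695, 0.696, 0.127, -0.126]
ft_force: [0.7, 0.5, -1.2]
opening: 0.822
```

Run:
```python
from plan import *
plan([.426,-.035,.15],20.5)
f=snap("top","t4.png"); c=f["pixels"][140:236,340:468,::-1]
cv2.imwrite("pics/t4z.png",cv2.resize(c,(768,576),interpolation=cv2.INTER_CUBIC))
f0=np.load("pics/top0.png.npy",allow_pickle=True).item(); i0=f0["pixels"].astype(int)
c=i0[180:212,254:286][:,:,::-1].astype(np.uint8); cv2.imwrite("pics/sp.png",cv2.resize(c,(480,480),interpolation=cv2.INTER_CUBIC))
```

```text
tilt [ 0.0016 -0.0019 -1.    ] yaw 20.58 j6 -1.21 | spin 0.08 shift [ 93.5   2.  347.9] t 9.1
```

View pics/t4z.png

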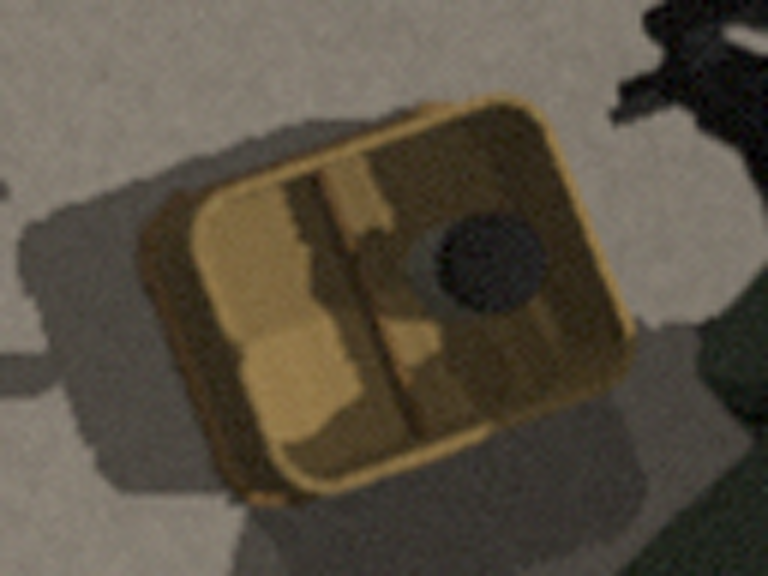

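View pics/sp.png

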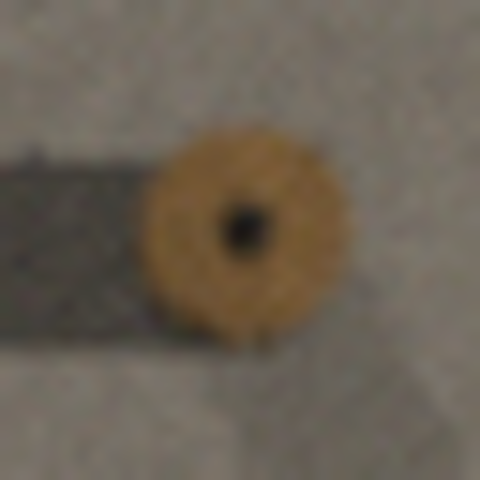

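Request:
servo_tool(
  deltas=[
    [5,0,20,0,80],
    [11,0,40,0,80],
    [12,0,45,0,80],
    [12,0,45,0,80],
    [12,0,45,0,80],
    [12,0,45,0,80],
    [12,0,45,0,80],
    [10,0,35,0,80],
    [7,0,20,0,80],
    [0,0,8,0,80],
    [0,0,0,0,80],
  ],
)

```text
t: 10.25
tool_pos: [0.4232, -0.0338, 0.15]
ee_rot: [0.696, -0.695, -0.126, 0.128]
ft_force: [-1.1, 0.4, 0.7]
opening: 0.937
```

Run:
```python
from plan import *
o=ctrl.get_obs()
f=snap("wrist","w5.png"); np.save("pics/w5o.npy",o,allow_pickle=True); print(o["tool_pos"])
f0=np.load("pics/top0.png.npy",allow_pickle=True).item();print(pix2w(f0,((243+.5)/15-.5+254,(228+.5)/15-.5+180),.04),pix2w(f0,((248+.5)/15-.5+254,(232+.5)/15-.5+180),.04))
```

```text
[ 0.42319401 -0.03384608  0.15003513]
[ 0.42741815 -0.03475918  0.04      ] [ 0.42679685 -0.03555401  0.04      ]
```

View pics/w5.png

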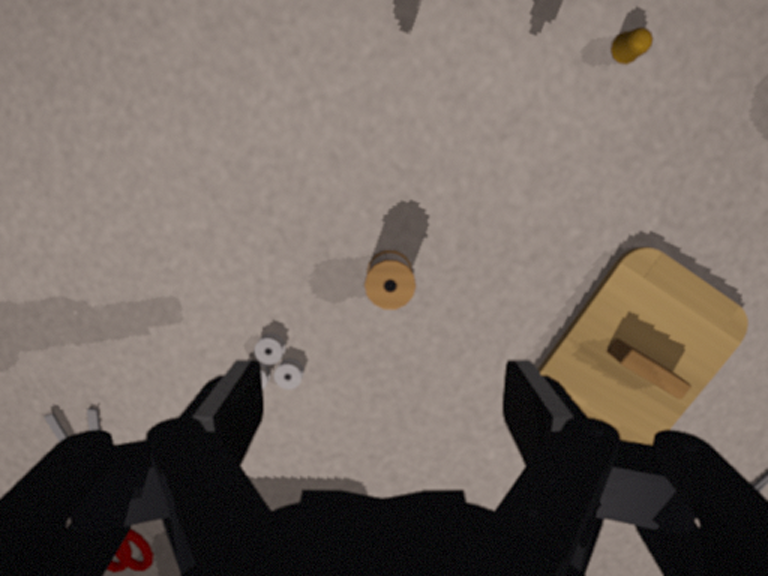

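Run:
```python
from plan import *
f=np.load("pics/w5.png.npy",allow_pickle=True).item();o=np.load("pics/w5o.npy",allow_pickle=True).item()
P=lambda u,v,z:pix2w(f,((u+.5)/1.5-.5,(v+.5)/1.5-.5),z,o)
s=P(390,285.5,.04);print(s)
for b in [(268,350),(288,376)]: print((RT(o).T@(P(*b,.01)-s)*1000).round(1))
plan([.427,-.035,.006],20.5);
```

```text
[ 0.42842181 -0.03704702  0.04      ]
[-91.7  30.2 -58.4]
[-77.8  30.1 -80. ]
tilt [-2.e-03 -1.e-04 -1.e+00] yaw 20.62 j6 -0.65 | spin 0.12 shift [  3.2 144.4  -1.4] t 10.3
```

Request:
servo_tool(
  deltas=[
    [3.6,15,-4,0.1,75],
    [0,35,0,0,65],
    [0,40,0,0,60],
    [0,30,0,0,60],
    [0,14,0,0,60],
    [0,7,0,0,60],
    [0,3,0,0,60],
    [0,0,0,0,60],
    [0,0,0,0,45],
    [0,0,0,0,35],
    [0,0,0,0,25],
    [0,0,0,0,25],
  ],
)

```text
t: 11.5
tool_pos: [0.4304, -0.0375, 0.0088]
ee_rot: [-0.695, 0.696, 0.126, -0.125]
ft_force: [-0.7, -0.2, 6.2]
opening: 0.348
```

Request:
servo_tool(
  deltas=[
    [0,0,0,0,25],
    [0,0,0,0,25],
    [0,0,0,0,25],
  ],
)

```text
t: 11.8
tool_pos: [0.4304, -0.0375, 0.0088]
ee_rot: [-0.695, 0.696, 0.127, -0.125]
ft_force: [-2.3, 0.3, 6.6]
opening: 0.349
```

Request:
servo_tool(
  deltas=[
    [0,-5,0,0,25],
    [0,-15,0,0,25],
    [0,-40,0,0,25],
    [0,-40,0,0,25],
    [0,-25,0,0,25],
    [0,0,0,0,25],
  ],
)

```text
t: 12.4
tool_pos: [0.4332, -0.0381, 0.1373]
ee_rot: [-0.694, 0.697, 0.129, -0.122]
ft_force: [1.0, 0.0, -1.4]
opening: 0.352
```

Run:
```python
from plan import *
plan([.434,-.3237,.13],20.5)
f=snap("wrist","w6.png")
```

```text
tilt [ 0.0103 -0.003  -0.9999] yaw 20.5 j6 -0.65 | spin -0.0 shift [ -99.3    8.1 -267.8] t 12.4
```

View pics/w6.png

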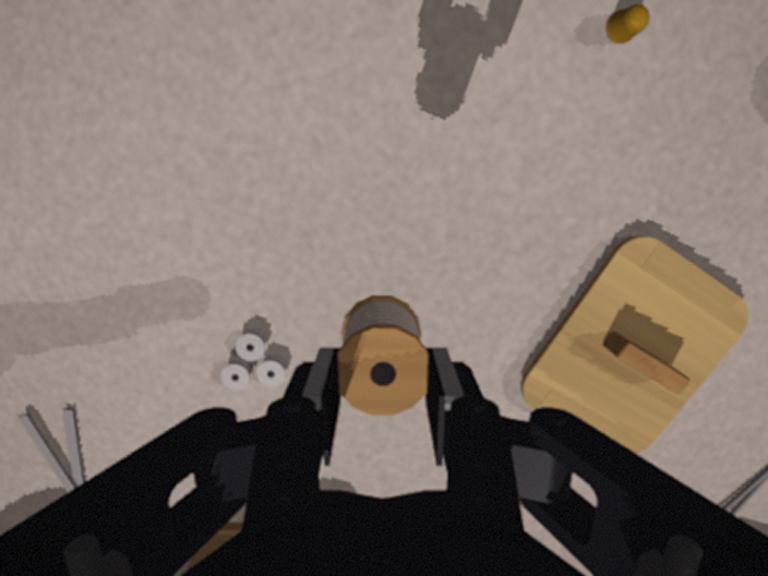

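Request:
servo_tool(
  deltas=[
    [-8,0,-20,0,25],
    [-15,0,-40,0,25],
    [-17,0,-45,0,25],
    [-17,0,-45,0,25],
    [-16,0,-45,0,25],
    [-15,0,-40,0,25],
    [-8,0,-22,0,25],
    [-3,0,-11,0,25],
    [0,0,0,0,25],
    [0,0,0,0,25],
  ],
)

```text
t: 13.45
tool_pos: [0.4298, -0.3211, 0.1313]
ee_rot: [0.697, -0.695, -0.125, 0.126]
ft_force: [0.6, 0.1, 0.2]
opening: 0.351
```

Run:
```python
from plan import *
plan([.434,-.3237,.025],20.5)
f=snap("wrist","w7.png")
```

```text
tilt [-0.0017  0.0025 -1.    ] yaw 20.51 j6 -1.16 | spin 0.01 shift [  3.  106.2  -4.2] t 13.4
```

View pics/w7.png

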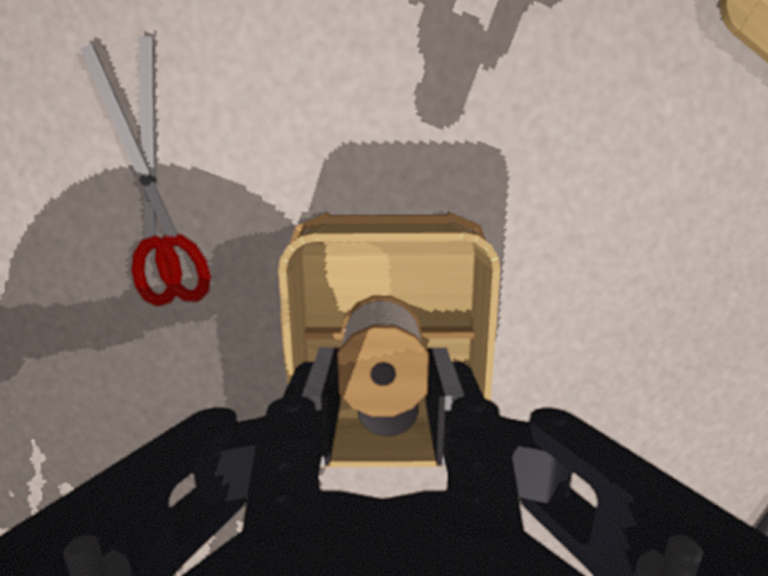

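Request:
servo_tool(
  deltas=[
    [3,10,-4,0,25],
    [0,25,0,0,25],
    [0,30,0,0,25],
    [0,20,0,0,25],
    [0,12,0,0,25],
    [0,8,0,0,25],
    [0,3,0,0,25],
    [0,0,0,0,25],
  ],
)

```text
t: 14.3
tool_pos: [0.435, -0.3256, 0.0247]
ee_rot: [-0.696, 0.696, 0.126, -0.126]
ft_force: [-0.3, -0.3, -0.1]
opening: 0.349
```

Request:
servo_tool(
  deltas=[
    [0,1,0,0,25],
    [0,1,0,0,25],
  ],
)

```text
t: 14.5
tool_pos: [0.4353, -0.3263, 0.0234]
ee_rot: [-0.695, 0.697, 0.126, -0.125]
ft_force: [0.5, -0.3, -0.1]
opening: 0.348
```

Request:
servo_tool(
  deltas=[
    [0,1,0,0,25],
    [0,1,0,0,25],
  ],
)

```text
t: 14.7
tool_pos: [0.4347, -0.3258, 0.0207]
ee_rot: [-0.696, 0.696, 0.126, -0.126]
ft_force: [-0.1, -1.0, -0.1]
opening: 0.349
```

Request:
servo_tool(
  deltas=[
    [0,1,0,0,25],
    [0,1,0,0,25],
  ],
)

```text
t: 14.9
tool_pos: [0.4346, -0.3255, 0.0183]
ee_rot: [-0.696, 0.696, 0.126, -0.126]
ft_force: [-0.6, -0.1, -0.2]
opening: 0.349
```

Request:
servo_tool(
  deltas=[
    [0,1,0,0,25],
    [0,1,0,0,25],
  ],
)

```text
t: 15.1
tool_pos: [0.4346, -0.3255, 0.0162]
ee_rot: [0.696, -0.696, -0.126, 0.126]
ft_force: [0.1, 0.5, -1.2]
opening: 0.352
```

Request:
servo_tool(
  deltas=[
    [0,0.7,0,0,25],
    [0,0.7,0,0,25],
  ],
)

```text
t: 15.3
tool_pos: [0.4346, -0.3255, 0.0149]
ee_rot: [0.696, -0.696, -0.126, 0.126]
ft_force: [0.0, 0.3, -0.4]
opening: 0.349
```

Request:
servo_tool(
  deltas=[
    [0,0.5,0,0,25],
    [0,0.5,0,0,25],
  ],
)

```text
t: 15.5
tool_pos: [0.4346, -0.3255, 0.014]
ee_rot: [-0.696, 0.696, 0.126, -0.126]
ft_force: [-0.6, -0.9, 1.2]
opening: 0.351
```

Request:
servo_tool(
  deltas=[
    [0,0.5,0,0,25],
    [0,0,0,0,33],
    [0,0,0,0,40],
    [0,0,0,0,50],
    [0,0,0,0,58],
    [0,0,0,0,58],
    [0,-5,0,0,58],
    [0,-20,0,0,58],
    [0,-40,0,0,58],
    [0,-40,0,0,60],
    [0,-30,0,0,70],
    [0,0,0,0,70],
  ],
)

```text
t: 16.7
tool_pos: [0.4378, -0.3287, 0.1549]
ee_rot: [-0.692, 0.699, 0.128, -0.123]
ft_force: [-0.2, -1.1, 0.6]
opening: 0.821
```

Request:
servo_tool(
  deltas=[
    [0,0,-30,0,70],
    [0,0,-30,0,70],
    [0,0,0,0,70],
  ],
)

```text
t: 17.0
tool_pos: [0.4561, -0.3846, 0.1481]
ee_rot: [-0.695, 0.697, 0.125, -0.125]
ft_force: [-0.5, 0.6, 0.1]
opening: 0.82
```

Run:
```python
from plan import *
o=ctrl.get_obs();f=snap("wrist","w8.png"); np.save("pics/w8o.npy",o,allow_pickle=True)
plan([.486,.352,.2],68.7)
```

```text
tilt [-7.e-04  8.e-04 -1.e+00] yaw 20.4 j6 -1.2 | spin -48.3 shift [695.5 -51.8 238.4] t 17.1
```

View pics/w8.png

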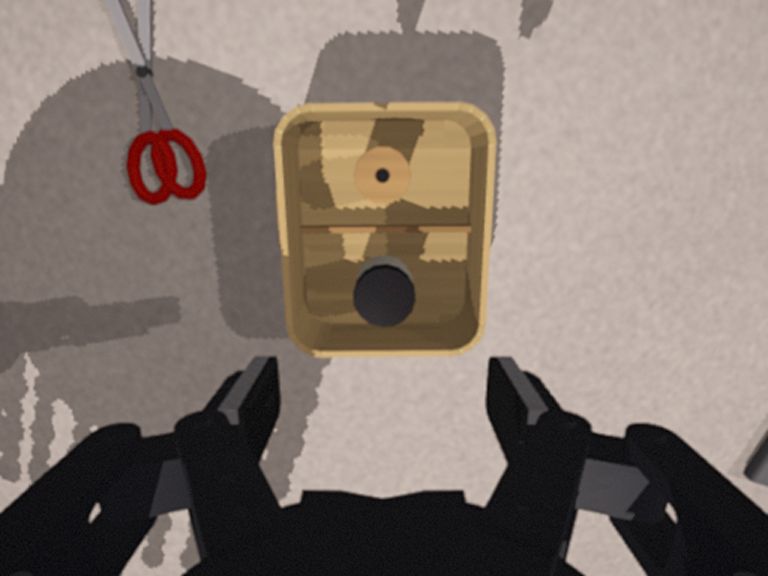

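Run:
```python
from h import *
f=np.load("pics/w8.png.npy",allow_pickle=True).item()
c=f["pixels"][60:246,170:350,::-1]
cv2.imwrite("pics/z8.png",cv2.resize(c,(540,558),interpolation=cv2.INTER_CUBIC))
```

```text
(no output)
```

View pics/z8.png

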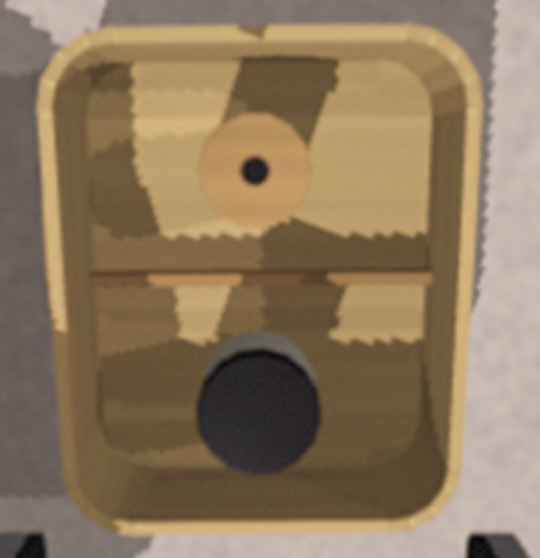

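Run:
```python
from plan import *
from fit import fit_rect
f=np.load("pics/w8.png.npy",allow_pickle=True).item();o=np.load("pics/w8o.npy",allow_pickle=True).item()
P=[pix2w(f,((u+.5)/3-.5+170,(v+.5)/3-.5+60),.058,o)[:2] for u,v in [(110,27),(250,26),(420,25),(38,120),(48,260),(60,400),(65,470),(482,110),(473,260),(465,400),(460,460),(130,534),(250,532),(390,528)]]
x,r=fit_rect(P,(.447,-.3578,.36)); print(x,np.degrees(x[2]),(r*1000).round(1))
im=cv2.imread("pics/z8.png")
def ov(q,col):
  c,s=np.cos(q[2]),np.sin(q[2])
  for X,Y,z in [(.062,.075,.058),(.058,.071,.058),(.058,.002,.018),(.058,-.002,.018)]:
    pp=[(X,Y),(-X,Y),(-X,-Y),(X,-Y)] if Y>.01 else [(X,Y),(-X,Y)]
    W=[[q[0]+c*a-s*b,q[1]+s*a+c*b,z] for a,b in pp]
    cv2.polylines(im,[((w2pix(f,W,o)-[170,60]+.5)*3-.5).astype(int)],True,col,1)
ov(x,(0,0,255)); cv2.imwrite("pics/z8b.png",im)
```

```text
[ 0.44684289 -0.35718293  0.36664901] 21.007440963924527 [ 0.  -0.3 -0.4  0.2  0.1 -0.5 -0.4  0.5 -0.1 -0.3 -0.8  0.2 -0.1 -0.9]
```

View pics/z8b.png

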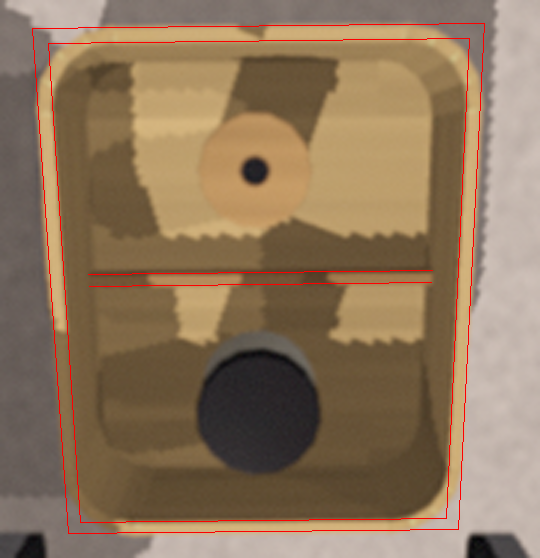

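Run:
```python
from plan import *
f=np.load("pics/w8.png.npy",allow_pickle=True).item();o=np.load("pics/w8o.npy",allow_pickle=True).item()
for (u,v),z,t in [((258,411),.049,(.4599,-.3933)),((255,170.5),.045,(.4346,-.3255))]:
    p=pix2w(f,((u+.5)/3-.5+170,(v+.5)/3-.5+60),z,o); d=np.r_[t,z]-p; print(p,(RT(o).T@d*1000).round(2))
```

```text
[ 0.45908966 -0.3927394   0.049     ] [ 0.56  0.   -0.81]
[ 0.4326877  -0.32419438  0.045     ] [ 1.34  0.   -1.89]
```

Request:
servo_tool(
  deltas=[
    [0,0,0,-8,70],
    [0,0,0,-8,70],
    [0,0,0,-8,70],
    [0,0,0,-8,70],
    [0,0,0,-8,70],
    [0,0,0,-8.2,70],
  ],
)

```text
t: 17.65
tool_pos: [0.4548, -0.38, 0.1476]
ee_rot: [0.583, -0.582, -0.401, 0.401]
ft_force: [0.4, 0.3, -0.1]
opening: 0.819
```

Request:
servo_tool(
  deltas=[
    [20,-3,6,0,70],
    [40,-3,10,0,70],
    [45,-3,11,0,70],
    [45,-3,11,0,70],
    [45,-3,11,0,70],
    [45,-3,11,0,70],
    [45,-3,11,0,60],
    [45,-3,11,0,60],
    [45,-3,11,0,60],
    [45,-3,11,0,60],
    [45,-3,11,0,60],
    [45,-3,11,0,60],
  ],
)

```text
t: 18.85
tool_pos: [0.5215, 0.1423, 0.1844]
ee_rot: [0.585, -0.584, -0.398, 0.399]
ft_force: [0.7, -0.2, 0.9]
opening: 0.706
```

Request:
servo_tool(
  deltas=[
    [45,-3,11,0,60],
    [45,-3,11,0,60],
    [45,-3,11,0,60],
    [35,-3,10,0,60],
    [20,0,8,0,60],
    [0,0,0,0,60],
    [0,0,0,0,60],
  ],
)

```text
t: 19.55
tool_pos: [0.5433, 0.3351, 0.1958]
ee_rot: [0.584, -0.584, -0.398, 0.4]
ft_force: [0.1, -0.4, -0.4]
opening: 0.705
```

Run:
```python
from plan import *
o=ctrl.get_obs();f=snap("wrist","w9.png"); np.save("pics/w9o.npy",o,allow_pickle=True)
plan([.486,.352,.2],68.7)
```

```text
tilt [-0.0016 -0.0011 -1.    ] yaw 68.65 j6 -0.78 | spin -0.05 shift [-4.5 -3.9 60.2] t 19.6
```

View pics/w9.png

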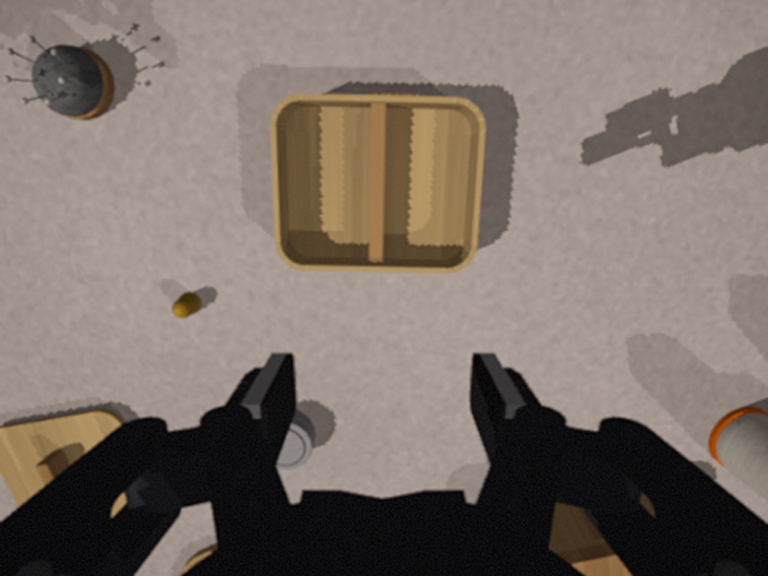

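Run:
```python
from h import *
f=np.load("pics/w9.png.npy",allow_pickle=True).item()
c=f["pixels"][55:190,170:335,::-1]
cv2.imwrite("pics/z9.png",cv2.resize(c,(660,540),interpolation=cv2.INTER_CUBIC))
```

```text
(no output)
```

View pics/z9.png

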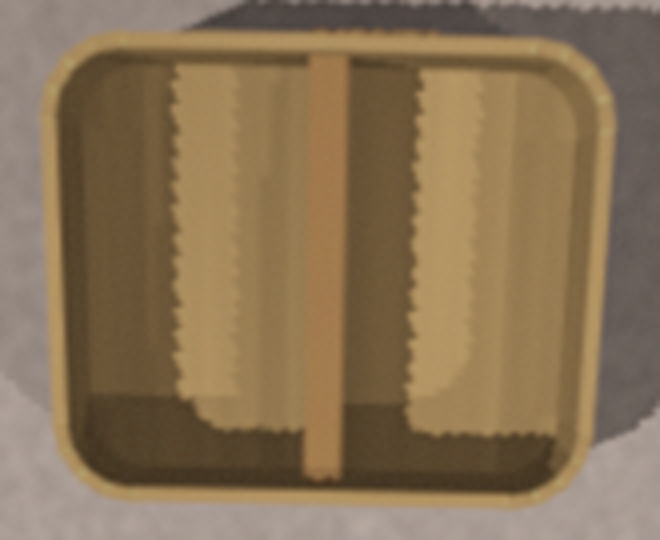

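```bash
cat >> fit.py <<'E'
def fitpts(f,o,pts,s,off,z,g,**k):
    P=[pix2w(f,((u+.5)/s-.5+off[0],(v+.5)/s-.5+off[1]),z,o)[:2] for u,v in pts]
    x,r=fit_rect(P,g,**k); print(x.round(4),"deg",np.degrees(x[2]).round(2),(r*1000).round(1)); return x
def overlay(img,f,o,q,lines,s,off,out):
    im=cv2.imread(img); c,sn=np.cos(q[2]),np.sin(q[2])
    for pp in lines:
        W=[[q[0]+c*a-sn*b,q[1]+sn*a+c*b,z] for a,b,z in pp]
        cv2.polylines(im,[((w2pix(f,W,o)-off+.5)*s-.5).astype(int)],False,(0,0,255),1)
    cv2.imwrite(out,im)
def rect(X,Y,z): return [(X,Y,z),(-X,Y,z),(-X,-Y,z),(X,-Y,z),(X,Y,z)]
E
python3 - <<'E'
from plan import *
from fit import *
f=np.load("pics/w9.png.npy",allow_pickle=True).item();o=np.load("pics/w9o.npy",allow_pickle=True).item()
x=fitpts(f,o,[(130,33),(300,31),(520,38),(43,130),(50,270),(57,420),(616,130),(606,260),(595,400),(130,499),(300,503),(500,506)],4,(170,55),.04,(.486,.352,-.37))
overlay("pics/z9.png",f,o,x,[rect(.062,.075,.04),[(.058,.005,.033),(-.058,.005,.033)],[(.058,-.005,.033),(-.058,-.005,.033)]],4,(170,55),"pics/z9b.png")
plan([x[0],x[1],.0115],np.degrees(x[2])+90)
E
```

```text
[ 0.4882  0.3512 -0.389 ] deg -22.29 [-0.6  0.3 -0.3  0.1 -0.3 -0.4  0.1 -0.2 -0.6 -0.4 -0.  -0.2]
tilt [-0.0016 -0.0011 -1.    ] yaw 68.65 j6 -0.78 | spin 0.94 shift [ -5.2 184.6  57.6] t 19.6
```

View pics/z9b.png

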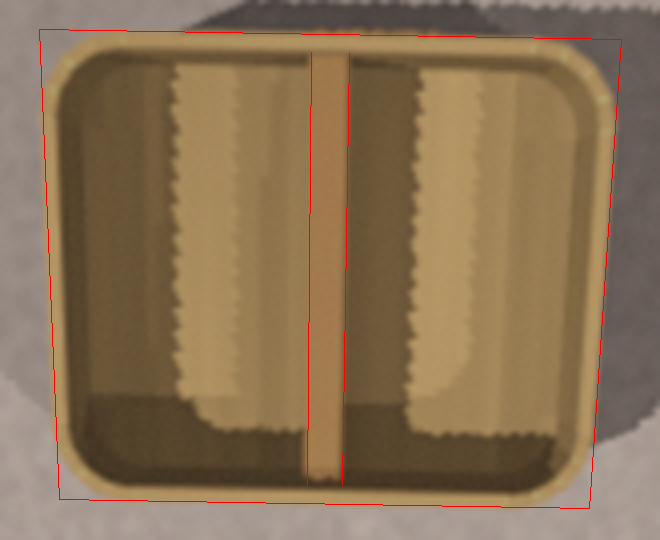

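Request:
servo_tool(
  deltas=[
    [-4,5,20,0.9,60],
    [0,15,25,0,60],
    [0,25,10,0,60],
    [0,35,2.5,0,50],
    [0,35,0,0,45],
    [0,30,0,0,45],
    [0,20,0,0,45],
    [0,12,0,0,45],
    [0,5,0,0,45],
    [0,3,0,0,45],
    [0,0,0,0,45],
  ],
)

```text
t: 20.7
tool_pos: [0.4912, 0.3525, 0.0124]
ee_rot: [-0.587, 0.587, 0.395, -0.394]
ft_force: [-0.8, -0.5, 0.9]
opening: 0.523
```

Run:
```python
from plan import *
snap("wrist","w10.png")
plan([.4882,.3512,.0115],67.7)
```

```text
tilt [ 0.0019  0.001  -1.    ] yaw 67.76 j6 -0.7 | spin 0.06 shift [-2.7  1.2  2.4] t 20.8
```

View pics/w10.png

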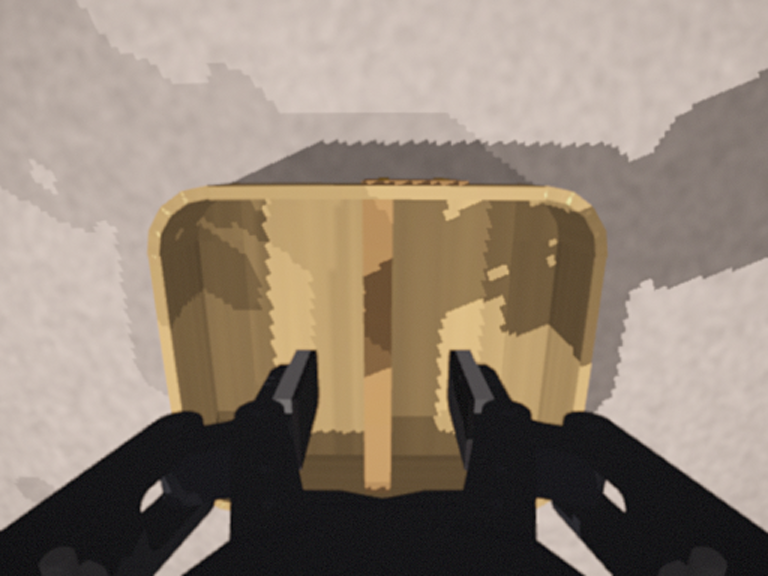

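Request:
servo_tool(
  deltas=[
    [-1.7,0,2,0,40],
    [0,0,0,0,30],
    [0,0,0,0,20],
    [0,0,0,0,12],
    [0,0,0,0,2],
    [0,0,0,0,2],
    [0,0,0,0,2],
    [0,0,0,0,2],
    [0,0,0,0,2],
  ],
)

```text
t: 21.65
tool_pos: [0.4879, 0.3516, 0.0114]
ee_rot: [-0.587, 0.587, 0.394, -0.394]
ft_force: [-0.5, -0.1, -0.3]
opening: 0.021
```

Request:
servo_tool(
  deltas=[
    [0,-3,0,0,2],
    [0,-6,0,0,2],
    [0,-10,0,0,2],
    [0,-10,0,0,2],
    [0,0,0,0,2],
  ],
)

```text
t: 22.15
tool_pos: [0.4899, 0.3527, 0.0433]
ee_rot: [-0.587, 0.587, 0.396, -0.392]
ft_force: [1.4, 0.4, 0.4]
opening: 0.028
```

Run:
```python
from plan import *
snap("wrist","w11.png"); snap("side","s11.png")
plan([.4882,.3512,.0115],67.7)
```

```text
tilt [ 1.5e-03  8.0e-04 -1.0e+00] yaw 67.78 j6 -0.7 | spin 0.08 shift [-0.8 29.9  0. ] t 22.2
```

View pics/w11.png

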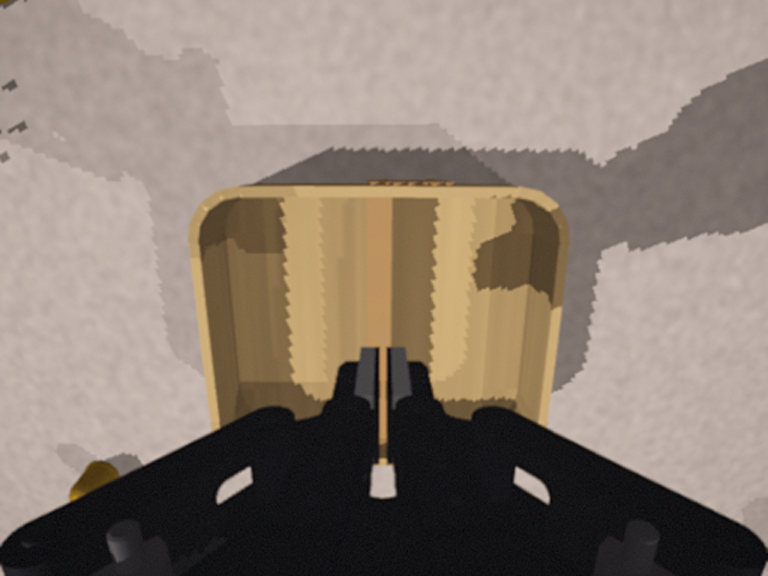

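View pics/s11.png

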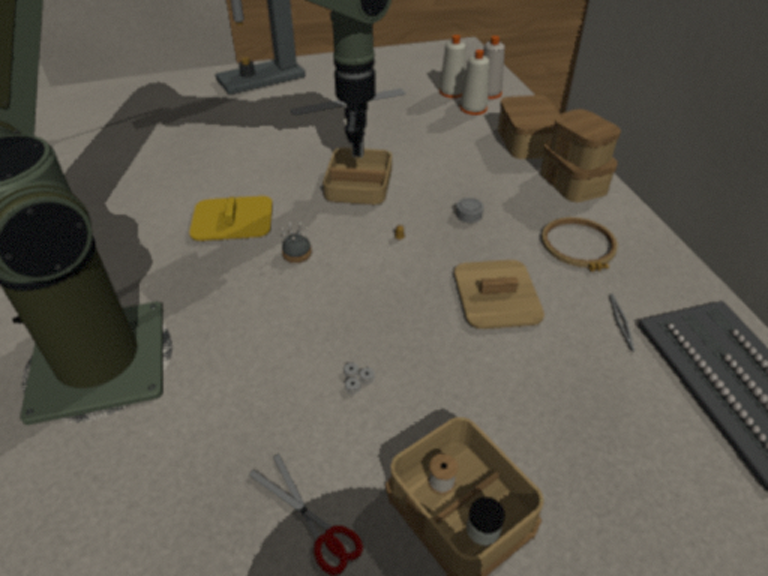

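Run:
```python
from plan import *
f=np.load("pics/w11.png.npy",allow_pickle=True).item();o=ctrl.get_obs()
R=RT(o);p=o["tool_pos"]
for y in (0,-10,-19,-30,-40):
  for z in (11,-11): print(y,z,((w2pix(f,p+R@np.array([0,y,z])/1000,o)[0]+.5)*1.5).round(0))
# partition ends
q=(.4882,.3512,-.389);c,s=np.cos(q[2]),np.sin(q[2])
for a in(.058,0,-.058): print(a,((w2pix(f,[q[0]+c*a,q[1]+s*a,.033],o)[0]+.5)*1.5).round(0))
print(o["opening"])
```

```text
0 11 [385. 319.]
0 -11 [385. 369.]
-10 11 [385. 327.]
-10 -11 [385. 380.]
-19 11 [386. 336.]
-19 -11 [385. 391.]
-30 11 [386. 348.]
-30 -11 [386. 406.]
-40 11 [386. 360.]
-40 -11 [386. 421.]
0.058 [383. 453.]
0 [383. 337.]
-0.058 [383. 198.]
0.029328598478318552
```

Run:
```python
from h import *
for n,b in(("w10",(170,220,340,340)),("w11",(170,220,340,340))):
    f=np.load(f"pics/{n}.png.npy",allow_pickle=True).item()
    c=f["pixels"][215:335,175:335,::-1]; c=np.clip(c.astype(float)*1.8+15,0,255).astype(np.uint8)
    cv2.imwrite(f"pics/{n}z.png",cv2.resize(c,None,fx=4,fy=4,interpolation=cv2.INTER_CUBIC))
```

```text
(no output)
```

View pics/w11z.png

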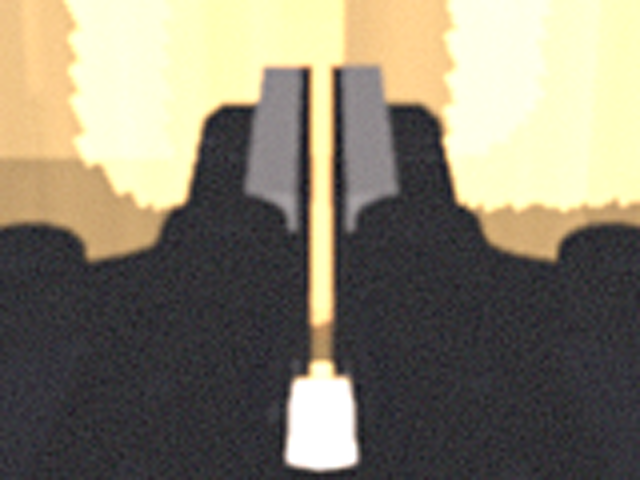

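Request:
servo_tool(
  deltas=[
    [0,-25,0,0,2],
    [0,-25,0,0,2],
    [0,0,0,0,2],
    [0,0,0,0,2],
  ],
)

```text
t: 22.65
tool_pos: [0.488, 0.3517, 0.0906]
ee_rot: [-0.587, 0.587, 0.395, -0.394]
ft_force: [-0.3, 0.8, -0.3]
opening: 0.025
```

Run:
```python
from plan import *
o=ctrl.get_obs();f=snap("side","s12.png",1);p=o["tool_pos"];R=RT(o);print(p,o["opening"])
c=f["pixels"][40:150,190:290,::-1]; c=np.clip(c.astype(float)*1.5+15,0,255).astype(np.uint8); c=cv2.resize(c,None,fx=5,fy=5,interpolation=cv2.INTER_CUBIC)
for y in(0,-19,-30,-50):
    u=w2pix(f,p+R@np.array([0,y,0])/1000)[0]; print(y,u); cv2.circle(c,tuple(((u-[190,40]+.5)*5).astype(int)),3,(0,0,255),-1)
cv2.imwrite("pics/s12z.png",c)
```

```text
[0.48802118 0.35169556 0.09060174] 0.025079851667320574
0 [237.63605392  96.42952615]
-19 [237.41223167  90.67814113]
-30 [237.2805784   87.29145873]
-50 [237.03722502  81.0241208 ]
```

View pics/s12z.png

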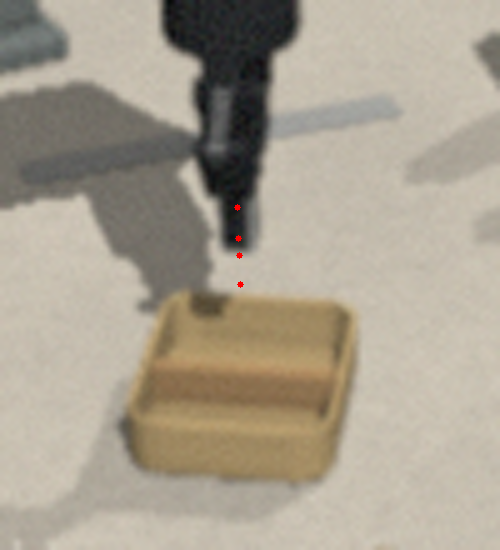

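Request:
servo_tool(
  deltas=[
    [0,0,0,0,40],
    [0,20,0,0,45],
    [0,30,0,0,45],
    [0,25,0,0,45],
    [0,15,0,0,45],
    [0,7,0,0,45],
    [0,4,0,0,45],
    [0,2,0,0,45],
    [0,0,0,0,45],
  ],
)

```text
t: 23.6
tool_pos: [0.4887, 0.352, -0.0117]
ee_rot: [-0.587, 0.587, 0.395, -0.394]
ft_force: [0.8, -0.3, -0.7]
opening: 0.527
```

Run:
```python
from plan import *
snap("wrist","w13.png")
plan([.4882,.3512,-.013],67.7)
```

```text
tilt [ 0.0018  0.001  -1.    ] yaw 67.78 j6 -0.7 | spin 0.08 shift [-1.1  1.5  0.2] t 23.6
```

View pics/w13.png

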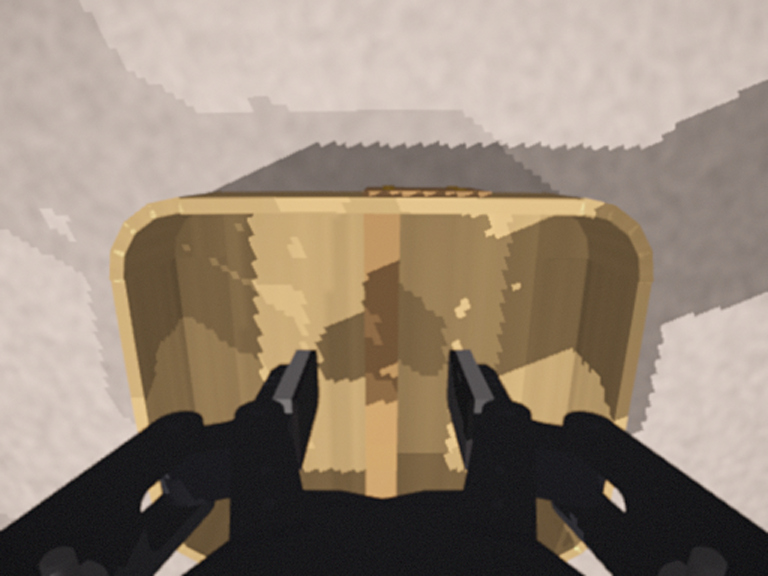

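Request:
servo_tool(
  deltas=[
    [0,0,0,0,35],
    [0,0,0,0,25],
    [0,0,0,0,15],
    [0,0,0,0,10],
    [0,0,0,0,5],
    [0,0,0,0,0],
    [0,0,0,0,0],
  ],
)

```text
t: 24.35
tool_pos: [0.4881, 0.3518, -0.0121]
ee_rot: [-0.587, 0.587, 0.394, -0.394]
ft_force: [-1.0, -0.4, 4.8]
opening: 0.1
```

Request:
servo_tool(
  deltas=[
    [0,0,0,0,0],
    [0,0,0,0,0],
    [0,0,0,0,0],
    [0,-2,0,0,0],
  ],
)

```text
t: 24.75
tool_pos: [0.4873, 0.3513, -0.0113]
ee_rot: [0.587, -0.587, -0.394, 0.395]
ft_force: [-0.8, -0.4, -2.4]
opening: 0.102
```

Request:
servo_tool(
  deltas=[
    [0,-5,0,0,0],
    [0,-10,0,0,0],
    [0,-10,0,0,0],
    [0,-10,0,0,0],
    [0,0,0,0,0],
  ],
)

```text
t: 25.25
tool_pos: [0.4898, 0.3526, 0.0271]
ee_rot: [-0.587, 0.587, 0.396, -0.393]
ft_force: [0.2, -0.4, -1.3]
opening: 0.101
```

Run:
```python
from plan import *
o=ctrl.get_obs();np.save("pics/w14o.npy",o,allow_pickle=True)
f=snap("wrist","w14.png");snap("side","s14.png")
plan([.4479,-.3571,.2],-69.5,o);plan([.4479,-.3571,.2],110.5,o)
```

```text
tilt [ 0.0044  0.0023 -1.    ] yaw 67.78 j6 -0.7 | spin 137.28 shift [ 650.  -174.7 -287. ] t 25.2
tilt [ 0.0044  0.0023 -1.    ] yaw 67.78 j6 -0.7 | spin -42.72 shift [-650.  -174.7  287. ] t 25.2
```

View pics/w14.png

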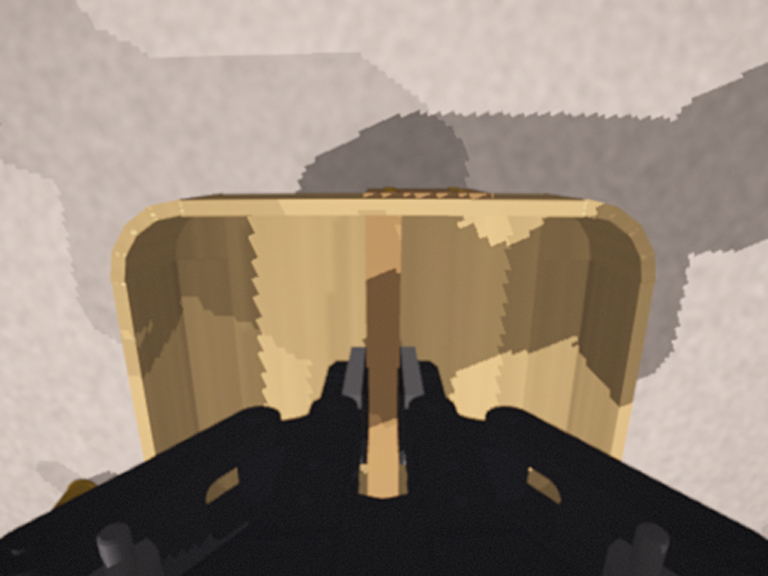

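View pics/s14.png

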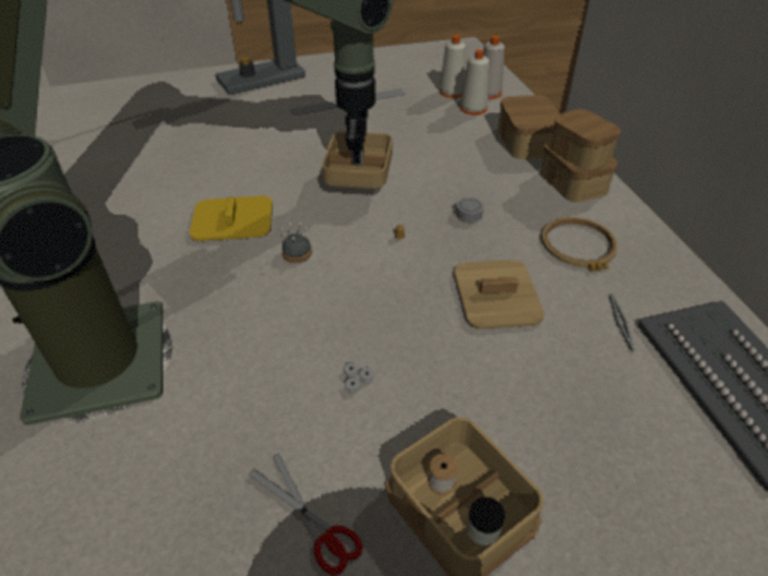

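Run:
```python
from plan import *
from fit import *
f=np.load("pics/w14.png.npy",allow_pickle=True).item();o=np.load("pics/w14o.npy",allow_pickle=True).item()
z=o["tool_pos"][2]+.052
x=fitpts(f,o,[(190,199),(300,199),(460,199),(570,201),(110,270),(128,360),(146,440),(656,270),(643,350),(626,440)],1.5,(0,0),z,(.488,.352,-.389))
d=RT(o).T@(np.array([x[0],x[1],z])-o["tool_pos"]); print((d*1000).round(1))
overlay("pics/w14.png",f,o,x,[rect(.062,.075,z)],1.5,(0,0),"pics/w14b.png")
```

```text
[ 0.4901  0.3522 -0.3859] deg -22.11 [ 0.4  0.1 -0.  -0.4  0.6 -0.  -1.  -0.2 -0.  -0.1]
[ -0.1 -52.   -0.6]
```

View pics/w14b.png

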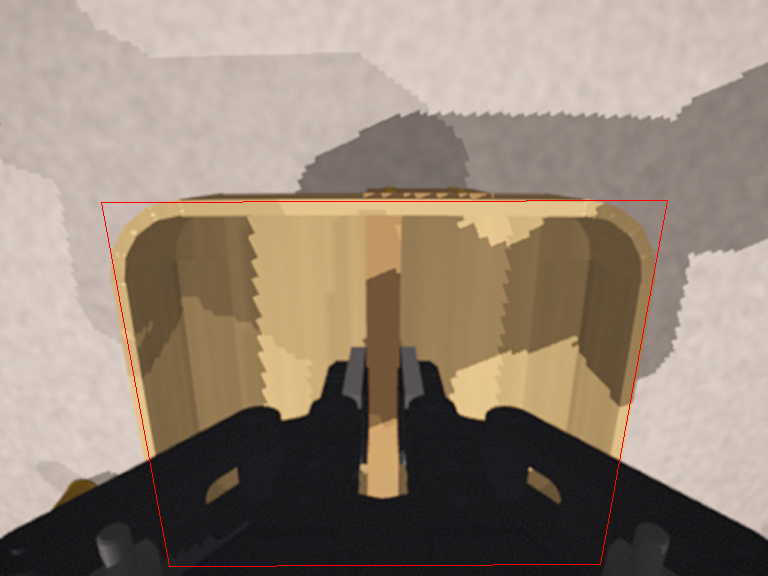

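Request:
servo_tool(
  deltas=[
    [0,-20,0,0,0],
    [0,-25,0,4,0],
    [0,-25,0,8,0],
    [0,-20,0,8.5,0],
    [0,-15,0,8.5,0],
    [0,-10,0,8.5,0],
    [0,-5,0,8.5,0],
    [0,0,0,8.5,0],
    [0,0,0,8.5,0],
    [0,0,0,8.5,0],
    [0,0,0,8.5,0],
    [0,0,0,8.5,0],
  ],
)

```text
t: 26.55
tool_pos: [0.4873, 0.3513, 0.1436]
ee_rot: [-0.695, 0.696, -0.13, 0.129]
ft_force: [-0.9, -0.1, -2.0]
opening: 0.1
```

Request:
servo_tool(
  deltas=[
    [0,0,0,8.5,0],
    [0,0,0,8.5,0],
    [0,0,0,8.5,0],
    [0,0,0,8.5,0],
    [0,0,0,8.5,0],
    [0,0,0,4.8,0],
    [0,0,0,0,0],
  ],
)

```text
t: 27.25
tool_pos: [0.4873, 0.3513, 0.1437]
ee_rot: [-0.586, 0.587, -0.396, 0.395]
ft_force: [-0.7, -0.3, -2.3]
opening: 0.1
```

Run:
```python
from plan import *
plan([.4474,-.3573,.13],-69.5)
```

```text
tilt [-1.5e-03 -8.0e-04 -1.0e+00] yaw -68.01 j6 1.67 | spin 1.49 shift [ 649.7   14.3 -285.5] t 27.2
```

Request:
servo_tool(
  deltas=[
    [0,0,0,1.5,0],
    [20,0,-9,0,0],
    [42,0,-18.5,0,0],
    [42,0,-18.5,0,0],
    [42,0,-18.5,0,0],
    [42,0,-18.5,0,0],
    [42,0,-18.5,0,0],
    [42,0,-18.5,0,0],
    [42,0,-18.5,0,0],
    [42,0,-18.5,0,0],
    [42,0,-18.5,0,0],
  ],
)

```text
t: 28.35
tool_pos: [0.4624, -0.0844, 0.1447]
ee_rot: [0.581, -0.581, 0.403, -0.403]
ft_force: [1.7, -0.3, -1.4]
opening: 0.1
```

Request:
servo_tool(
  deltas=[
    [42,0,-18.5,0,0],
    [42,0,-18.5,0,0],
    [42,0,-18.5,0,0],
    [42,0,-18.5,0,0],
    [42,0,-18.5,0,0],
    [30,0,-13,0,0],
    [12,0,-4.5,0,0],
    [0,0,0,0,0],
    [0,0,0,0,0],
    [0,0,0,0,0],
  ],
)

```text
t: 29.35
tool_pos: [0.4479, -0.3552, 0.1442]
ee_rot: [0.582, -0.581, 0.403, -0.402]
ft_force: [-1.1, -0.5, -2.3]
opening: 0.097
```

Run:
```python
from plan import *
o=ctrl.get_obs();np.save("pics/w15o.npy",o,allow_pickle=True)
plan([.4474,-.3573,.055],-69.5,o)
snap("wrist","w15.png");snap("side","s15.png")
```

```text
tilt [-6.0e-04  1.4e-03 -1.0e+00] yaw -69.42 j6 0.39 | spin 0.08 shift [ 1.9 89.2 -1.2] t 29.4
```

View pics/w15.png

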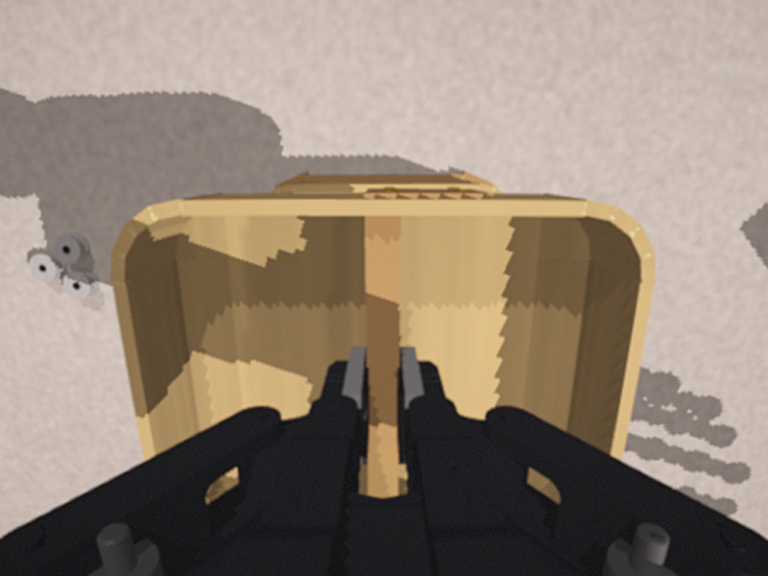

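View pics/s15.png

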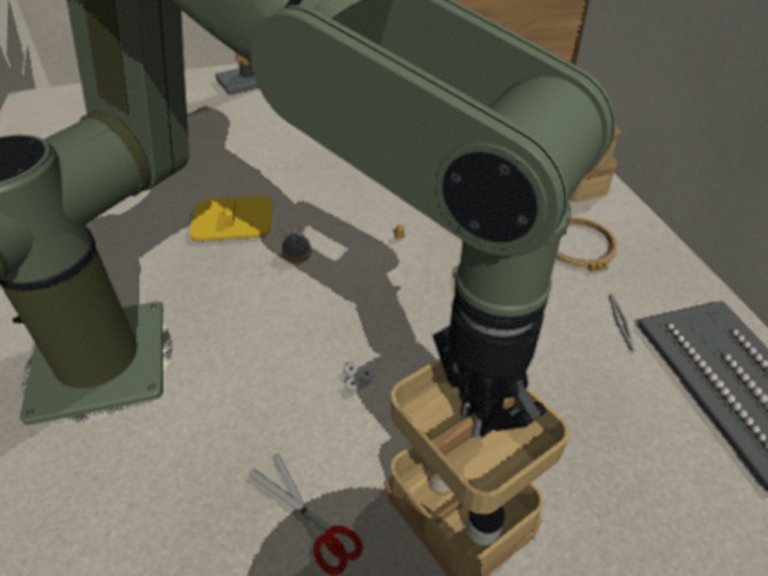

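Request:
servo_tool(
  deltas=[
    [2.2,20,-1.2,0,0],
    [0,30,0,0,0],
    [0,25,0,0,0],
    [0,11,0,0,0],
    [0,4,0,0,0],
    [0,0,0,0,0],
    [0,0,0,0,0],
  ],
)

```text
t: 30.15
tool_pos: [0.4485, -0.3605, 0.056]
ee_rot: [-0.581, 0.581, -0.402, 0.404]
ft_force: [-0.1, 0.2, -2.5]
opening: 0.095
```

Run:
```python
from plan import *
o=ctrl.get_obs();np.save("pics/w16o.npy",o,allow_pickle=True)
plan([.4474,-.3573,.0413],-69.5,o); print(o["tool_pos"])
snap("wrist","w16.png");f=snap("side","s16.png")
c=f["pixels"][230:384,240:400,::-1];cv2.imwrite("pics/s16z.png",cv2.resize(c,None,fx=3.8,fy=3.8,interpolation=cv2.INTER_CUBIC))
```

```text
tilt [ 0.0019 -0.0021 -1.    ] yaw -69.5 j6 0.39 | spin -0.0 shift [-3.4 14.7  0. ] t 30.1
[ 0.44854714 -0.36050322  0.05601743]
```

View pics/s16z.png

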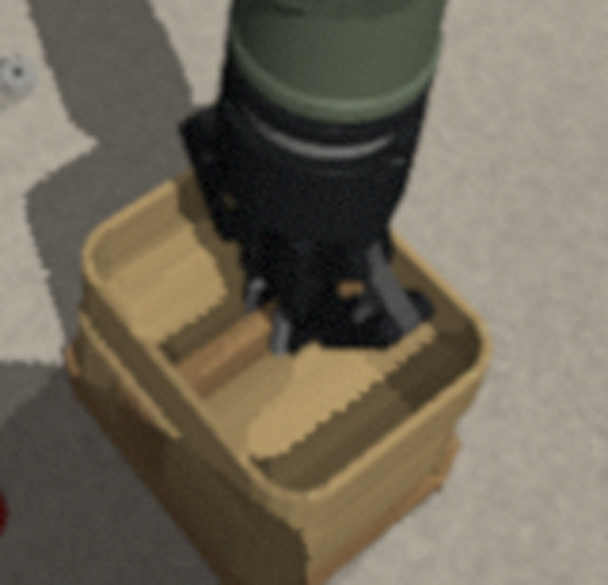

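View pics/w16.png

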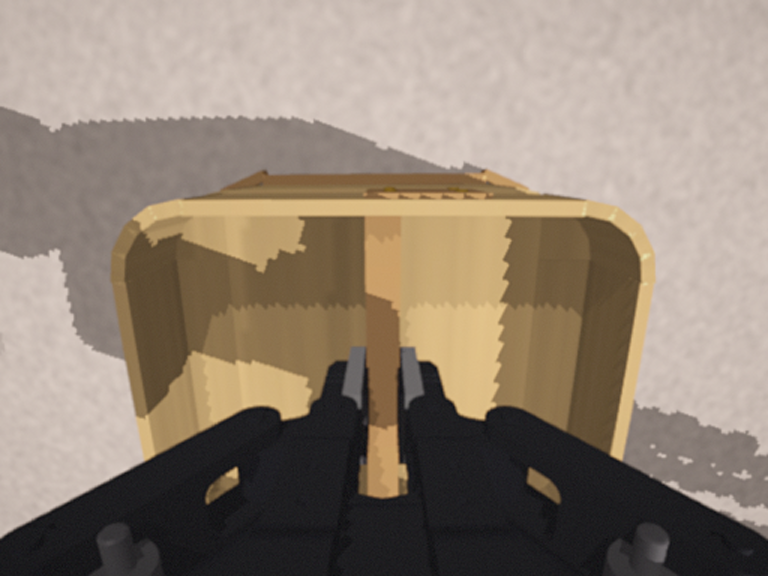

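Request:
servo_tool(
  deltas=[
    [-3.2,0,0,0,0],
    [0,0,0,0,0],
    [0,0,0,0,0],
    [0,0,0,0,0],
    [0,0,0,0,0],
  ],
)

```text
t: 30.75
tool_pos: [0.4464, -0.3567, 0.0545]
ee_rot: [-0.581, 0.581, -0.403, 0.403]
ft_force: [0.2, 0.3, -2.9]
opening: 0.101
```

Run:
```python
from plan import *
plan([.4474,-.3573,.0413],-69.5); plan([.4474,-.3573,.0413],-69.5)
```

```text
tilt [ 0.e+00 -1.e-04 -1.e+00] yaw -69.53 j6 0.39 | spin -0.03 shift [ 0.9 13.2  0.7] t 30.8
tilt [ 0.e+00 -1.e-04 -1.e+00] yaw -69.53 j6 0.39 | spin -0.03 shift [ 0.9 13.2  0.7] t 30.8
```

Request:
servo_tool(
  deltas=[
    [0.9,2,0.7,0,0],
    [0,2,0,0,0],
    [0,1.5,0,0,0],
    [0,0,0,0,0],
    [0,0,0,0,0],
    [0,0,0,0,0],
  ],
)

```text
t: 31.35
tool_pos: [0.4474, -0.3573, 0.049]
ee_rot: [-0.581, 0.581, -0.403, 0.403]
ft_force: [0.0, 0.6, -2.1]
opening: 0.103
```

Run:
```python
from plan import *
o=ctrl.get_obs();np.save("pics/w17o.npy",o,allow_pickle=True)
plan([.4474,-.3573,.0413],-69.5,o); print(o["tool_pos"],o["ft_force"])
f=snap("wrist","w17.png",2.5);im=cv2.imread("pics/w17.png")[230:420,150:1120];cv2.imwrite("pics/w17z.png",cv2.resize(im,(790,155*1)) )
from fit import *
g=snap("top","t17.png");c=g["pixels"][130:246,330:470,::-1];cv2.imwrite("pics/t17z.png",cv2.resize(c,None,fx=5,fy=5,interpolation=cv2.INTER_CUBIC))
# predicted base foot corners in the wrist image (1.5x)
q=(.4474,-.3573,np.radians(20.5));c,s=np.cos(q[2]),np.sin(q[2])
for a,b,z in[(-.067,.08,.009),(-.067,-.08,.009),(-.062,.0,.058),(-.067,0,.009)]:
    print(((w2pix(f,[q[0]+c*a-s*b,q[1]+s*a+c*b,z],o)[0]+.5)).round(1))
```

```text
tilt [ 0.e+00 -1.e-04 -1.e+00] yaw -69.52 j6 0.39 | spin -0.02 shift [-0.   7.7 -0. ] t 31.4
[ 0.44740648 -0.35730359  0.04901567] [ 0.03552294  0.5860802  -2.05013983]
[156.8 286. ]
[352.8 285.8]
[254.7 322.4]
[254.8 286.5]
```

View pics/w17z.png

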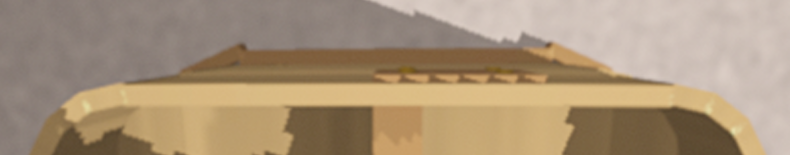

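View pics/t17z.png

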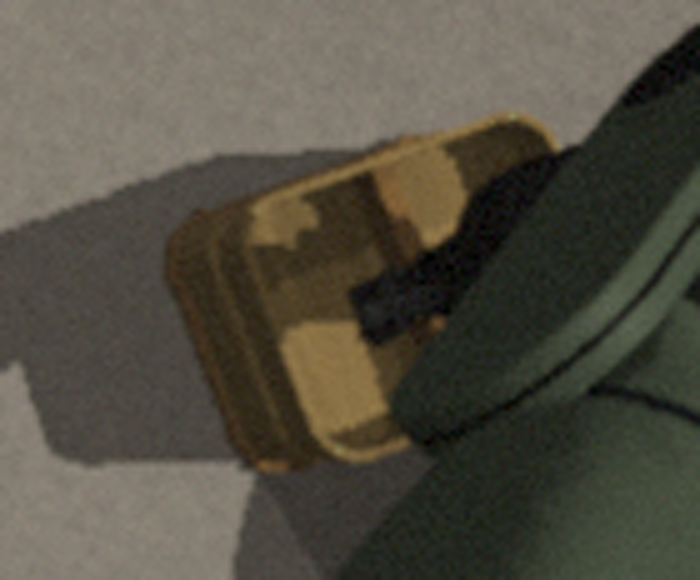

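Request:
servo_tool(
  deltas=[
    [-0.6,1,0,0,0],
    [0,1,0,0,0],
    [0,0,0,0,0],
  ],
)

```text
t: 31.75
tool_pos: [0.447, -0.3565, 0.0468]
ee_rot: [0.581, -0.581, 0.403, -0.403]
ft_force: [-0.3, -0.1, -1.2]
opening: 0.093
```

Request:
servo_tool(
  deltas=[
    [0,1,0,0,0],
    [0,1,0,0,0],
    [0,0,0,0,0],
  ],
)

```text
t: 32.05
tool_pos: [0.447, -0.3566, 0.0448]
ee_rot: [0.581, -0.581, 0.403, -0.403]
ft_force: [0.1, 0.5, -2.1]
opening: 0.102
```

Request:
servo_tool(
  deltas=[
    [0,1,0,0,0],
    [0,0,0,0,0],
    [0,0,0,0,0],
  ],
)

```text
t: 32.35
tool_pos: [0.4471, -0.3567, 0.044]
ee_rot: [-0.581, 0.581, -0.403, 0.403]
ft_force: [0.1, 0.1, -2.3]
opening: 0.102
```

Request:
servo_tool(
  deltas=[
    [0,1,0,0,0],
    [0,0,0,0,0],
    [0,0,0,0,0],
  ],
)

```text
t: 32.65
tool_pos: [0.4471, -0.3567, 0.0429]
ee_rot: [0.581, -0.581, 0.403, -0.403]
ft_force: [0.1, 1.2, -2.2]
opening: 0.101
```

Request:
servo_tool(
  deltas=[
    [0,1,0,0,0],
    [0,0,0,0,0],
    [0,0,0,0,0],
  ],
)

```text
t: 32.95
tool_pos: [0.4471, -0.3567, 0.0419]
ee_rot: [0.581, -0.581, 0.403, -0.403]
ft_force: [-0.5, -0.2, -1.6]
opening: 0.103
```

Request:
servo_tool(
  deltas=[
    [0,0.7,0,0,0],
    [0,0,0,0,0],
    [0,0,0,0,0],
  ],
)

```text
t: 33.25
tool_pos: [0.4472, -0.3567, 0.0413]
ee_rot: [-0.581, 0.581, -0.403, 0.403]
ft_force: [-0.2, -0.1, -2.0]
opening: 0.098
```

Request:
servo_tool(
  deltas=[
    [0,0.7,0,0,0],
    [0,0,0,0,0],
    [0,0,0,0,0],
  ],
)

```text
t: 33.55
tool_pos: [0.4473, -0.3568, 0.0409]
ee_rot: [-0.581, 0.581, -0.403, 0.403]
ft_force: [-1.5, 0.3, 1.5]
opening: 0.102
```

Request:
servo_tool(
  deltas=[
    [0,0.3,0,0,0],
    [0,0,0,0,15],
    [0,0,0,0,25],
    [0,0,0,0,35],
    [0,0,0,0,35],
    [0,-5,0,0,35],
    [0,-20,0,0,35],
    [0,-40,0,0,45],
    [0,-40,0,0,60],
    [0,-30,0,0,60],
  ],
)

```text
t: 34.55
tool_pos: [0.4479, -0.3575, 0.1785]
ee_rot: [-0.581, 0.581, -0.402, 0.404]
ft_force: [0.3, -0.4, 0.6]
opening: 0.706
```

Request:
servo_tool(
  deltas=[
    [0,0,-30,0,60],
    [0,0,-40,0,70],
    [0,0,0,0,75],
    [0,0,0,0,75],
    [0,0,0,0,75],
  ],
)

```text
t: 35.05
tool_pos: [0.3821, -0.381, 0.1754]
ee_rot: [0.581, -0.581, 0.403, -0.403]
ft_force: [-1.0, -0.3, 0.1]
opening: 0.879
```

Run:
```python
from plan import *
o=ctrl.get_obs();np.save("pics/w18o.npy",o,allow_pickle=True)
snap("wrist","w18.png")
f=snap("side","s18.png");c=f["pixels"][230:384,240:400,::-1];cv2.imwrite("pics/s18z.png",cv2.resize(c,None,fx=3.8,fy=3.8,interpolation=cv2.INTER_CUBIC))
plan([.663,.188,.2],20.5,o); print(o["tool_pos"])
```

```text
tilt [ 6.e-04  0.e+00 -1.e+00] yaw -69.51 j6 0.27 | spin -90.01 shift [462.4 -24.4 434.6] t 35.0
[ 0.38214965 -0.38104431  0.17543083]
```

View pics/w18.png

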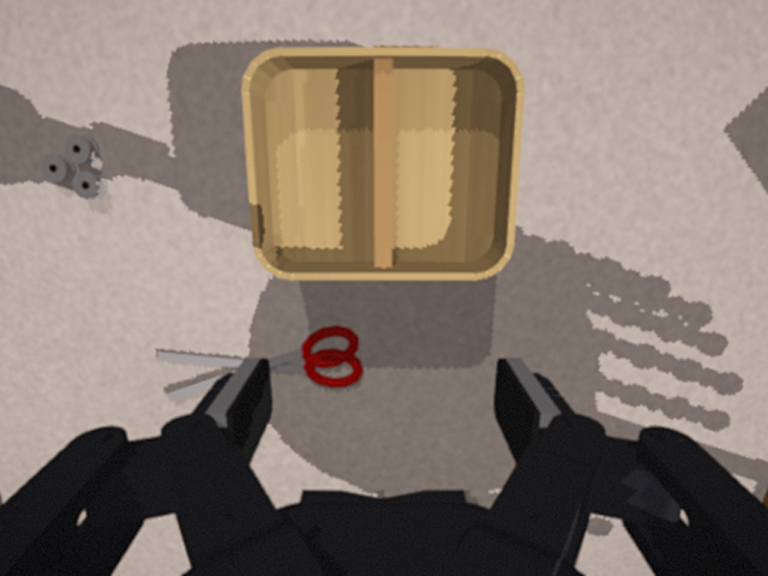

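View pics/s18z.png

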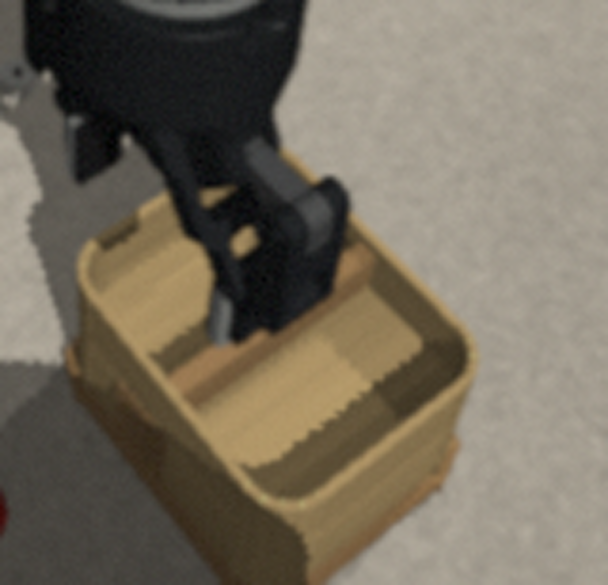

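Run:
```python
from plan import *
from fit import *
f=np.load("pics/w18.png.npy",allow_pickle=True).item();o=np.load("pics/w18o.npy",allow_pickle=True).item()
z=.093
x=fitpts(f,o,[(280,49),(380,48),(480,49),(243,90),(249,170),(255,240),(523,95),(518,170),(514,230),(300,279),(380,280),(470,279)],1.5,(0,0),z,(.447,-.357,.358))
overlay("pics/w18.png",f,o,x,[rect(.062,.075,z),rect(.058,.071,z)],1.5,(0,0),"pics/w18b.png")
a=x[2]
for y in(-.038,.038): print(x[0]-np.sin(a)*y,x[1]+np.cos(a)*y)
```

```text
[ 0.446  -0.3584  0.3595] deg 20.6 [-0.1 -0.1 -0.4 -0.4 -0.7 -1.1 -0.7 -0.8 -0.6 -0.5  0.2 -0.3]
0.459396284183451 -0.39400975257328597
0.43265940109436696 -0.3228680694143906
```

View pics/w18b.png

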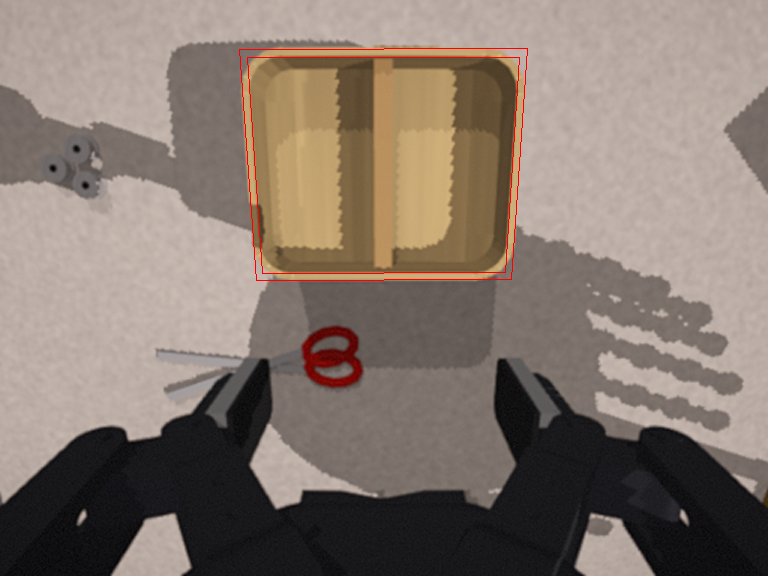

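Request:
servo_tool(
  deltas=[
    [0,0,0,-8.5,75],
    [0,0,0,-8.5,75],
    [0,0,0,-8.5,75],
    [0,0,0,-8.5,75],
    [0,0,0,-8.5,75],
    [0,0,0,-8.5,75],
    [0,0,0,-8.5,75],
    [0,0,0,-8.5,75],
    [0,0,0,-8.5,75],
    [0,0,0,-8.5,75],
    [0,0,0,-5,75],
  ],
)

```text
t: 36.25
tool_pos: [0.3825, -0.3807, 0.1751]
ee_rot: [0.696, -0.695, -0.128, 0.128]
ft_force: [0.6, 0.6, 0.3]
opening: 0.88
```

Request:
servo_tool(
  deltas=[
    [15,-2,15,0,80],
    [30,-2,28,0,80],
    [33,-2,31,0,80],
    [33,-2,31,0,80],
    [33,-2,31,0,80],
    [33,-2,31,0,80],
    [33,-2,31,0,80],
    [33,-2,31,0,80],
    [33,-2,31,0,80],
    [33,-2,31,0,80],
    [33,-2,31,0,80],
  ],
)

```text
t: 37.35
tool_pos: [0.5901, 0.043, 0.1972]
ee_rot: [-0.696, 0.696, 0.126, -0.126]
ft_force: [0.3, -0.2, -0.5]
opening: 0.936
```

Request:
servo_tool(
  deltas=[
    [33,-2,31,0,80],
    [33,0,31,0,80],
    [33,0,31,0,80],
    [20,0,20,0,80],
    [0,0,0,0,80],
    [0,0,0,0,80],
    [0,0,0,0,80],
  ],
)

```text
t: 38.05
tool_pos: [0.6608, 0.1872, 0.1989]
ee_rot: [-0.696, 0.696, 0.125, -0.126]
ft_force: [0.1, -0.8, -0.0]
opening: 0.941
```

Run:
```python
from plan import *
o=ctrl.get_obs();np.save("pics/w19o.npy",o,allow_pickle=True)
snap("wrist","w19.png"); print(o["tool_pos"])
```

```text
[0.66084728 0.18715554 0.19888569]
```

View pics/w19.png

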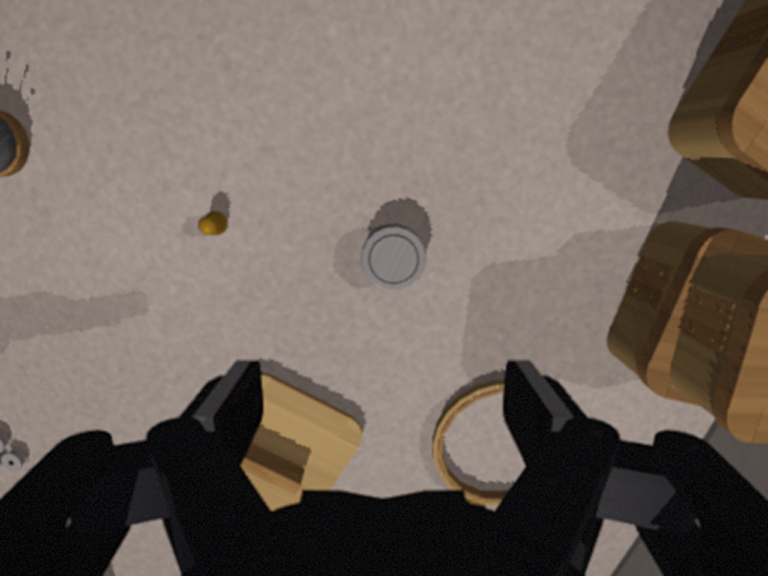

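Run:
```python
from plan import *
f=np.load("pics/w19.png.npy",allow_pickle=True).item();o=np.load("pics/w19o.npy",allow_pickle=True).item()
P=lambda u,v,z:pix2w(f,((u+.5)/1.5-.5,(v+.5)/1.5-.5),z,o)
s=P(393.5,257,.024);print(s)
for b in [(345,410),(440,430),(660,380),(615,330)]: print((RT(o).T@(P(*b,.01)-s)*1000).round(1))
f0=np.load("pics/top0.png.npy",allow_pickle=True).item();print(pix2w(f0,(269.5/1.5,148.5/1.5),.024))
plan([s[0],s[1],.02],20.5,o)
```

```text
[0.66756935 0.19088324 0.024     ]
[ -43.1   14.1 -144.5]
[  44.5   14.  -165.6]
[ 245.1   13.8 -116.2]
[194.8  13.8 -67.2]
[0.66246165 0.1892583  0.024     ]
tilt [-9.e-04 -6.e-04 -1.e+00] yaw 20.47 j6 -0.21 | spin -0.03 shift [  7.8 178.9   1.2] t 38.0
```

Request:
servo_tool(
  deltas=[
    [6,20,1,0,80],
    [0,40,0,0,80],
    [0,40,0,0,80],
    [0,30,0,0,80],
    [0,10,0,0,80],
    [0,0,0,0,80],
    [0,0,0,0,80],
    [0,0,0,0,80],
  ],
)

```text
t: 38.9
tool_pos: [0.6688, 0.1907, 0.0625]
ee_rot: [-0.696, 0.696, 0.127, -0.124]
ft_force: [0.3, 0.3, 0.7]
opening: 0.936
```

Run:
```python
from plan import *
o=ctrl.get_obs();np.save("pics/w20o.npy",o,allow_pickle=True)
snap("wrist","w20.png"); print(o["tool_pos"])
```

```text
[0.66883581 0.19071605 0.06251822]
```

View pics/w20.png

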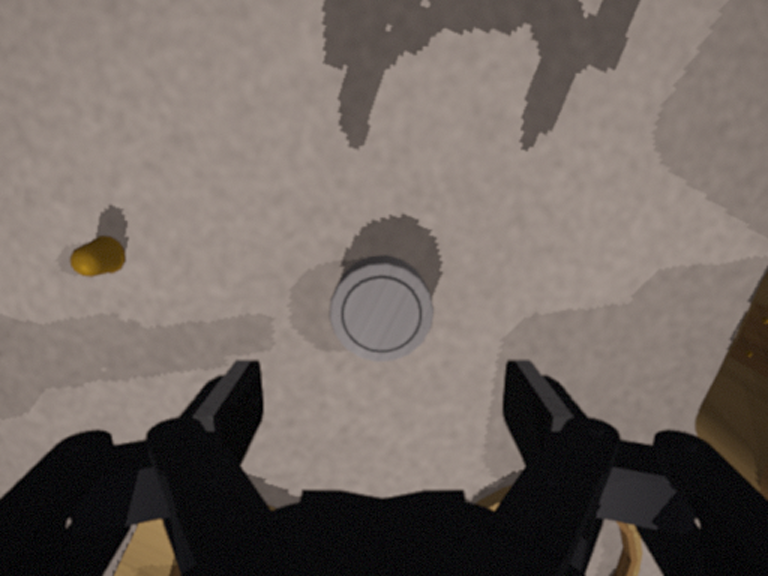

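Run:
```python
from plan import *
f=np.load("pics/w20.png.npy",allow_pickle=True).item();o=np.load("pics/w20o.npy",allow_pickle=True).item()
s=pix2w(f,((381.5+.5)/1.5-.5,(313+.5)/1.5-.5),.024,o);print(s)
plan([s[0],s[1],-.016],20.5,o)
```

```text
[0.66795678 0.19011733 0.024     ]
tilt [ 5.3e-03  8.0e-04 -1.0e+00] yaw 20.46 j6 -0.2 | spin -0.04 shift [-1.4 78.5 -0.2] t 38.9
```

Request:
servo_tool(
  deltas=[
    [0,20,0,0,75],
    [0,25,0,0,72],
    [0,20,0,0,70],
    [0,9,0,0,70],
    [0,4,0,0,70],
    [0,0,0,0,70],
    [0,0,0,0,70],
  ],
)

```text
t: 39.65
tool_pos: [0.6679, 0.1909, -0.017]
ee_rot: [-0.696, 0.696, 0.127, -0.125]
ft_force: [0.8, 0.1, 0.1]
opening: 0.82
```

Request:
servo_tool(
  deltas=[
    [0,2,0,0,70],
    [0,2,0,0,70],
    [0,0,0,0,70],
  ],
)

```text
t: 39.95
tool_pos: [0.6665, 0.1906, -0.0227]
ee_rot: [-0.696, 0.696, 0.126, -0.126]
ft_force: [-1.3, 0.2, -0.3]
opening: 0.815
```

Request:
servo_tool(
  deltas=[
    [0,2,0,0,70],
    [0,1,0,0,70],
    [0,0,0,0,70],
  ],
)

```text
t: 40.25
tool_pos: [0.6662, 0.1906, -0.0261]
ee_rot: [0.696, -0.696, -0.125, 0.126]
ft_force: [-0.3, 0.1, -0.8]
opening: 0.818
```

Run:
```python
from plan import *
snap("wrist","w21.png"); print(ctrl.get_obs()["tool_pos"])
```

```text
[ 0.66636955  0.19060501 -0.02595498]
```

View pics/w21.png

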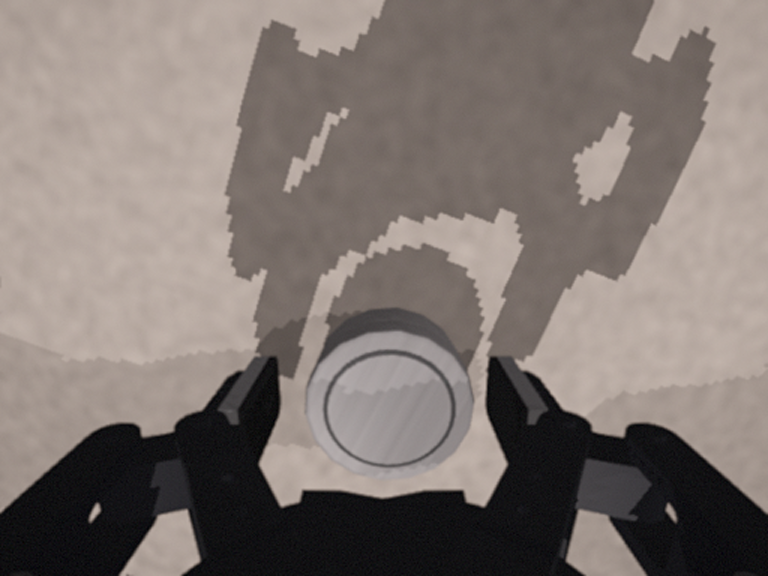

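Request:
servo_tool(
  deltas=[
    [2,0,0,0,65],
    [0,0,0,0,60],
    [0,0,0,0,55],
    [0,0,0,0,50],
    [0,0,0,0,42],
    [0,0,0,0,40],
    [0,0,0,0,40],
    [0,0,0,0,40],
  ],
)

```text
t: 41.1
tool_pos: [0.6689, 0.1914, -0.0252]
ee_rot: [-0.696, 0.696, 0.126, -0.125]
ft_force: [0.6, 0.2, 3.4]
opening: 0.588
```

Request:
servo_tool(
  deltas=[
    [0,-3,0,0,40],
    [0,-5,0,0,40],
    [0,-10,0,0,40],
    [0,-10,0,0,40],
    [0,0,0,0,40],
    [0,0,0,0,40],
  ],
)

```text
t: 41.7
tool_pos: [0.6691, 0.1914, 0.0033]
ee_rot: [-0.696, 0.696, 0.126, -0.125]
ft_force: [-0.6, 0.8, -0.3]
opening: 0.582
```

Run:
```python
from plan import *
snap("wrist","w22.png"); o=ctrl.get_obs();print(o["tool_pos"])
plan([.434,-.3212,.15],20.5,o);plan([.4606,-.3924,.15],20.5,o)
```

```text
[0.66848817 0.1913652  0.00260818]
tilt [ 4.e-04  1.e-04 -1.e+00] yaw 20.48 j6 -0.2 | spin -0.02 shift [-399.1 -147.5 -398. ] t 41.8
tilt [ 4.e-04  1.e-04 -1.e+00] yaw 20.48 j6 -0.2 | spin -0.02 shift [-399.1 -147.5 -474. ] t 41.8
```

View pics/w22.png

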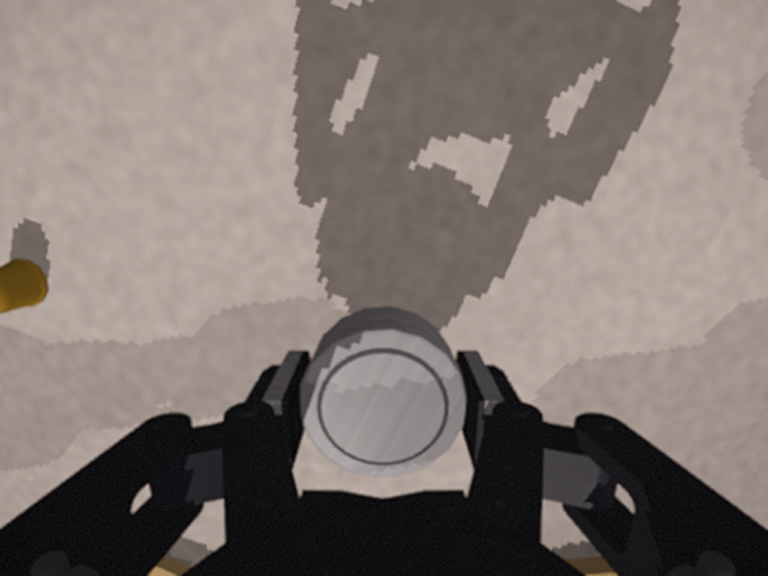

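Request:
servo_tool(
  deltas=[
    [0,-20,0,0,40],
    [-10,-35,-10,0,40],
    [-20,-35,-20,0,40],
    [-30,-30,-30,0,40],
    [-32,-18,-32,0,40],
    [-33,-10,-33,0,40],
    [-33,0,-33,0,40],
    [-33,0,-33,0,40],
    [-33,0,-33,0,40],
    [-33,0,-33,0,40],
    [-33,0,-33,0,40],
    [-33,0,-33,0,40],
  ],
)

```text
t: 42.95
tool_pos: [0.4781, -0.2241, 0.1488]
ee_rot: [0.696, -0.696, -0.126, 0.126]
ft_force: [-0.3, 0.4, -0.1]
opening: 0.584
```

Request:
servo_tool(
  deltas=[
    [-33,0,-33,0,40],
    [-33,0,-33,0,40],
    [-25,0,-25,0,40],
    [-15,0,-15,0,40],
    [0,0,0,0,40],
    [0,0,0,0,40],
    [0,0,0,0,40],
    [0,0,0,0,40],
  ],
)

```text
t: 43.75
tool_pos: [0.4177, -0.3579, 0.149]
ee_rot: [0.696, -0.696, -0.126, 0.126]
ft_force: [0.5, 0.1, 0.7]
opening: 0.589
```

Run:
```python
from plan import *
snap("wrist","w23.png"); o=ctrl.get_obs();print(o["tool_pos"])
plan([.434,-.3212,.05],20.5,o)
```

```text
[ 0.41778667 -0.3580105   0.14903804]
tilt [-1.e-04  4.e-04 -1.e+00] yaw 20.58 j6 -1.23 | spin 0.08 shift [28.1 99.1 28.8] t 43.8
```

View pics/w23.png

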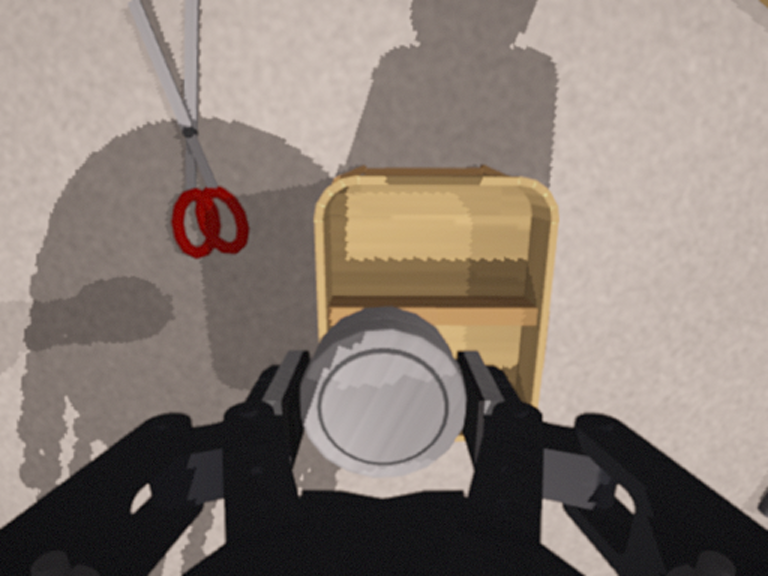

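Request:
servo_tool(
  deltas=[
    [14,0,14,0.1,40],
    [14,20,15,0,40],
    [0,25,0,0,40],
    [0,0,0,0,40],
    [0,0,0,0,40],
    [0,0,0,0,40],
    [0,0,0,0,40],
  ],
)

```text
t: 44.5
tool_pos: [0.4343, -0.3234, 0.1058]
ee_rot: [-0.695, 0.697, 0.126, -0.124]
ft_force: [-0.7, 0.5, -1.2]
opening: 0.584
```

Run:
```python
from plan import *
snap("wrist","w24.png"); o=ctrl.get_obs();print(o["tool_pos"])
plan([.434,-.3212,.0358],20.5,o)
```

```text
[ 0.43409137 -0.32326004  0.10557098]
tilt [ 0.0019 -0.0019 -1.    ] yaw 20.35 j6 -1.16 | spin -0.15 shift [ 0.6 69.8  2.1] t 44.5
```

View pics/w24.png

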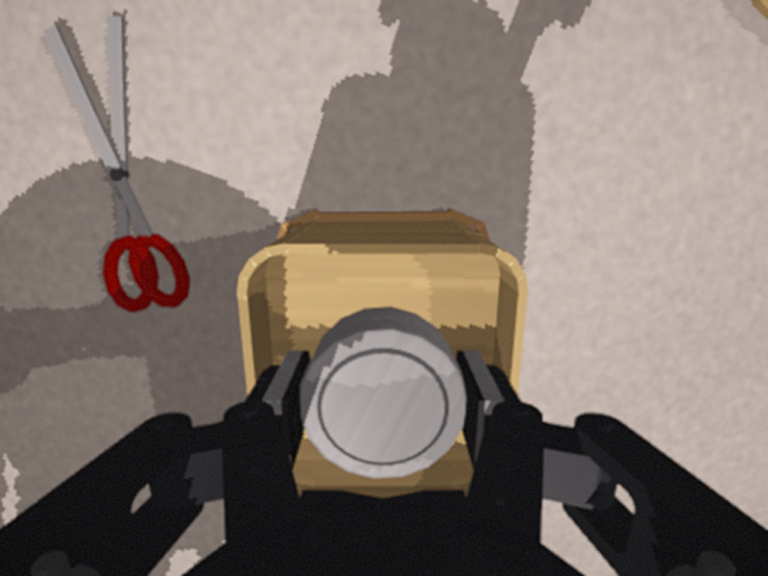

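Request:
servo_tool(
  deltas=[
    [0.5,15,1,0,40],
    [0,20,0,0,40],
    [0,15,0,0,40],
    [0,8,0,0,40],
    [0,4,0,0,40],
    [0,2,0,0,40],
    [0,0,0,0,40],
    [0,0,0,0,40],
    [0,0,0,0,40],
  ],
)

```text
t: 45.45
tool_pos: [0.4339, -0.3215, 0.0409]
ee_rot: [-0.696, 0.696, 0.125, -0.125]
ft_force: [1.1, -0.4, -1.4]
opening: 0.584
```

Request:
servo_tool(
  deltas=[
    [0,1,0,0,40],
    [0,1,0,0,40],
    [0,0,0,0,40],
  ],
)

```text
t: 45.75
tool_pos: [0.4334, -0.321, 0.038]
ee_rot: [0.696, -0.696, -0.125, 0.125]
ft_force: [-0.2, 0.5, -1.9]
opening: 0.585
```

Request:
servo_tool(
  deltas=[
    [0,1,0,0,40],
    [0,0,0,0,40],
    [0,0,0,0,40],
  ],
)

```text
t: 46.05
tool_pos: [0.4335, -0.3211, 0.0371]
ee_rot: [0.696, -0.696, -0.125, 0.125]
ft_force: [0.5, -0.5, -0.9]
opening: 0.585
```

Request:
servo_tool(
  deltas=[
    [0,1,0,0,40],
    [0,0,0,0,40],
    [0,0,0,0,40],
  ],
)

```text
t: 46.35
tool_pos: [0.4335, -0.3211, 0.0361]
ee_rot: [0.696, -0.696, -0.125, 0.125]
ft_force: [0.2, 0.5, -0.8]
opening: 0.582
```

Request:
servo_tool(
  deltas=[
    [0,0.6,0,0,40],
    [0,0,0,0,40],
    [0,0,0,0,40],
  ],
)

```text
t: 46.65
tool_pos: [0.4336, -0.3212, 0.0358]
ee_rot: [-0.696, 0.696, 0.125, -0.125]
ft_force: [-1.4, 1.0, 2.6]
opening: 0.586
```

Request:
servo_tool(
  deltas=[
    [0,0,0,0,55],
    [0,0,0,0,62],
    [0,0,0,0,66],
    [0,0,0,0,66],
    [0,0,0,0,66],
    [0,-5,0,0,66],
    [0,-15,0,0,66],
    [0,-35,0,0,66],
    [0,-40,0,0,66],
    [0,-40,0,0,66],
    [0,0,0,0,66],
  ],
)

```text
t: 47.75
tool_pos: [0.4372, -0.3248, 0.1783]
ee_rot: [-0.692, 0.7, 0.128, -0.122]
ft_force: [0.3, -1.3, 1.2]
opening: 0.768
```

Request:
servo_tool(
  deltas=[
    [0,0,-40,0,66],
    [0,0,-40,0,66],
    [0,0,-10,0,66],
    [0,0,0,0,66],
    [0,0,0,0,66],
    [0,0,0,0,66],
  ],
)

```text
t: 48.35
tool_pos: [0.4644, -0.4039, 0.1702]
ee_rot: [0.696, -0.695, -0.125, 0.126]
ft_force: [-0.7, -0.1, 0.6]
opening: 0.772
```

Run:
```python
from plan import *
o=ctrl.get_obs();np.save("pics/w25o.npy",o,allow_pickle=True)
snap("wrist","w25.png");print(o["tool_pos"])
plan([.6296,-.0304,.2],81.3,o);plan([.6296,-.0304,.2],-98.7,o)
```

```text
[ 0.46440578 -0.40393656  0.17015765]
tilt [-9.0e-04  1.4e-03 -1.0e+00] yaw 20.42 j6 -1.21 | spin -60.88 shift [ 394.3  -29.5 -106.8] t 48.4
tilt [-9.0e-04  1.4e-03 -1.0e+00] yaw 20.42 j6 -1.21 | spin 119.12 shift [-394.3  -29.5  106.8] t 48.4
```

View pics/w25.png

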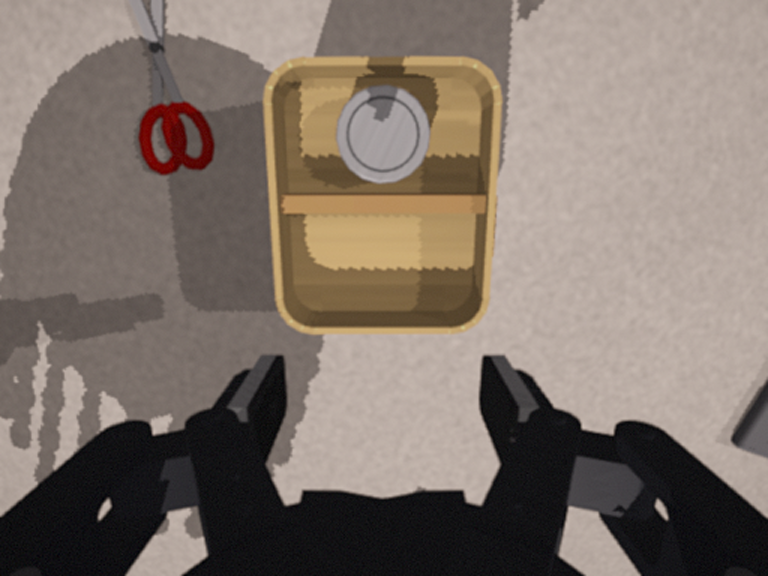

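Request:
servo_tool(
  deltas=[
    [0,-5,0,8.5,60],
    [0,-5,0,8.5,60],
    [0,-5,0,8.5,60],
    [0,-5,0,8.5,60],
    [0,-5,0,8.5,60],
    [0,-5,0,8.5,60],
    [0,0,0,8.5,60],
    [0,0,0,8.5,60],
    [0,0,0,8.5,60],
    [0,0,0,8.5,60],
    [0,0,0,8.5,60],
    [0,0,0,8.5,60],
  ],
)

```text
t: 49.6
tool_pos: [0.4647, -0.4044, 0.2008]
ee_rot: [0.534, -0.534, 0.464, -0.463]
ft_force: [-0.0, 0.3, -0.2]
opening: 0.7
```

Request:
servo_tool(
  deltas=[
    [0,0,0,8.5,60],
    [0,0,0,8.5,60],
    [-20,0,3,0,60],
    [-40,0,5,0,60],
    [-45,0,5,0,60],
    [-45,0,5,0,60],
    [-45,0,5,0,60],
    [-45,0,5,0,60],
    [-45,0,5,0,60],
    [-45,0,5,0,60],
    [-40,0,5,0,60],
    [-20,0,4,0,60],
  ],
)

```text
t: 50.8
tool_pos: [0.5691, -0.0217, 0.2008]
ee_rot: [0.463, -0.463, 0.535, -0.534]
ft_force: [-0.1, -1.0, -0.6]
opening: 0.701
```

Request:
servo_tool(
  deltas=[
    [-4,0,0,0,60],
    [0,0,0,0,60],
    [0,0,0,0,60],
    [0,0,0,0,60],
  ],
)

```text
t: 51.2
tool_pos: [0.57, -0.024, 0.2006]
ee_rot: [-0.461, 0.461, -0.536, 0.536]
ft_force: [0.7, -0.6, 0.4]
opening: 0.7
```

Run:
```python
from plan import *
from fit import *
o=ctrl.get_obs();np.save("pics/w26o.npy",o,allow_pickle=True)
f=snap("wrist","w26.png");print(o["tool_pos"])
plan([.6296,-.0304,.2],-98.7,o)
f=np.load("pics/w25.png.npy",allow_pickle=True).item();o=np.load("pics/w25o.npy",allow_pickle=True).item()
x=fitpts(f,o,[(310,59),(380,58),(460,58),(265,110),(270,200),(276,290),(501,110),(496,190),(489,290),(310,332),(380,332),(450,331)],1.5,(0,0),.093,(.447,-.357,.358))
```

```text
[ 0.56996336 -0.02395014  0.20057364]
tilt [-2.e-04 -3.e-04 -1.e+00] yaw -98.68 j6 1.53 | spin 0.02 shift [-2.6  0.6 59.9] t 51.2
[ 0.4465 -0.3577  0.3562] deg 20.41 [-1.1 -0.8 -0.6 -0.3 -0.1 -0.2  0.  -0.2 -0.5 -0.6 -0.7 -1.3]
```

View pics/w26.png

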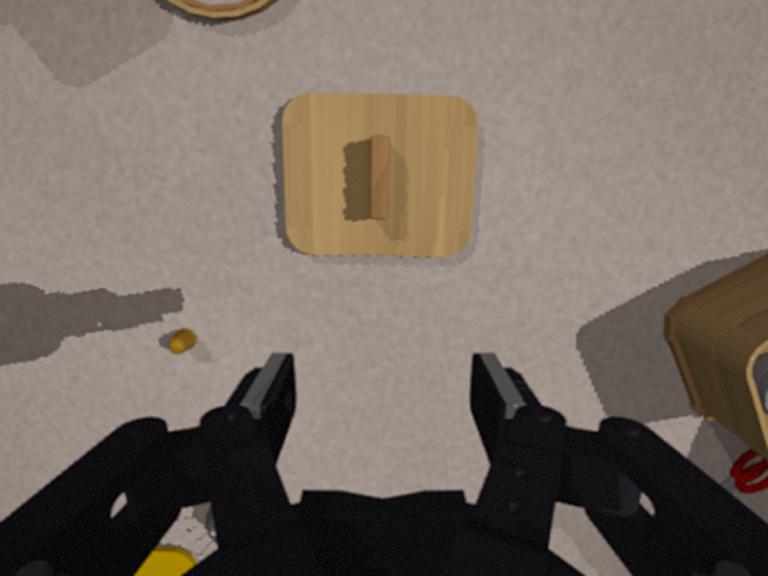

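Run:
```python
from plan import *
from fit import *
f=np.load("pics/w26.png.npy",allow_pickle=True).item();o=np.load("pics/w26o.npy",allow_pickle=True).item()
c=f["pixels"][55:180,180:330,::-1];cv2.imwrite("pics/z26.png",cv2.resize(c,None,fx=4,fy=4,interpolation=cv2.INTER_CUBIC))
x=fitpts(f,o,[(310,94),(380,94),(455,96),(282,120),(284,180),(286,235),(478,125),(475,180),(472,230),(315,254),(380,256),(450,257)],1.5,(0,0),.012,(.63,-.03,-.152))
L=[rect(.062,.075,.012),rect(.030,.007,.036)]
overlay("pics/z26.png",f,o,x,L,4,(180,55),"pics/z26b.png")
plan([x[0],x[1],.0],np.degrees(x[2])-90,o)
```

```text
[ 0.6311 -0.0318 -0.1685] deg -9.66 [-0.6  0.1 -0.2  0.2  0.2  0.3 -0.1  0.3  0.6 -0.8  0.1 -0. ]
tilt [-2.e-04 -3.e-04 -1.e+00] yaw -98.68 j6 1.53 | spin 0.97 shift [ -2.6 200.6  61.7] t 51.2
```

View pics/z26b.png

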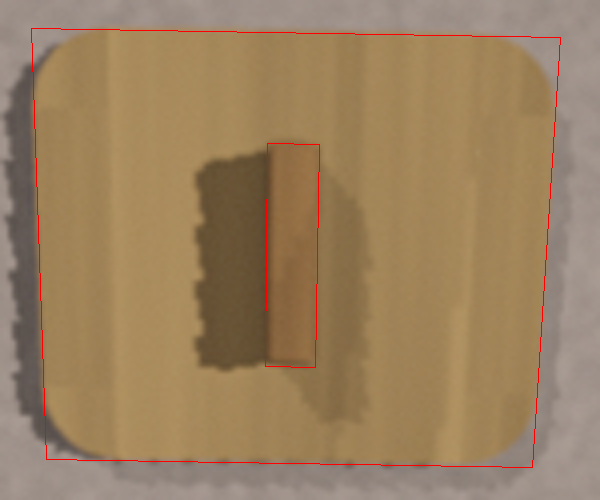

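Request:
servo_tool(
  deltas=[
    [-2.6,10,25,0.8,60],
    [0,25,25,0,60],
    [0,40,11.7,0,55],
    [0,40,0,0,50],
    [0,30,0,0,50],
    [0,15,0,0,50],
    [0,0,0,0,50],
    [0,0,0,0,50],
    [0,0,0,0,50],
    [0,0,0,0,50],
  ],
)

```text
t: 52.25
tool_pos: [0.6336, -0.0306, 0.0431]
ee_rot: [-0.458, 0.456, -0.538, 0.541]
ft_force: [0.1, 0.7, -0.1]
opening: 0.583
```

Run:
```python
from plan import *
o=ctrl.get_obs();np.save("pics/w27o.npy",o,allow_pickle=True)
f=snap("wrist","w27.png");print(o["tool_pos"])
plan([.6311,-.0318,-.007],-99.5,o)
```

```text
[ 0.63356164 -0.03056267  0.04308006]
tilt [ 4.4e-03 -8.0e-04 -1.0e+00] yaw -99.42 j6 1.55 | spin 0.08 shift [ 1.6 50.1 -2.4] t 52.2
```

View pics/w27.png

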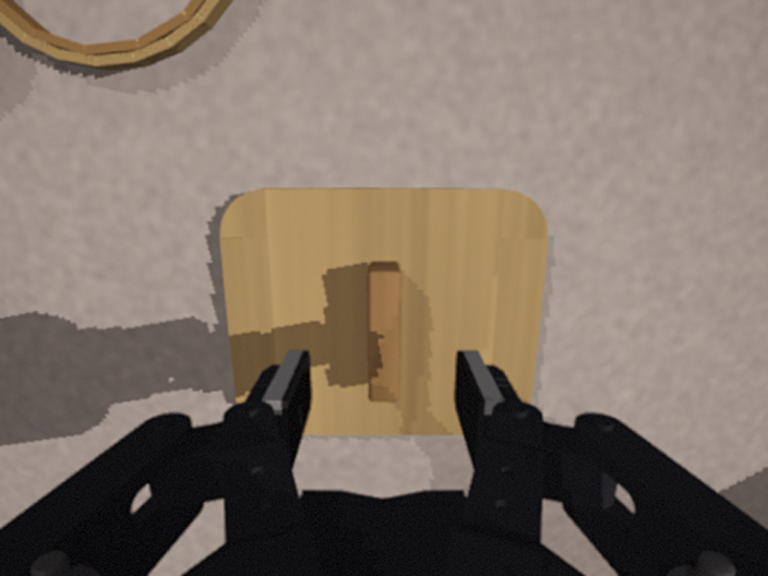

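Request:
servo_tool(
  deltas=[
    [0.5,20,-0.5,0,45],
    [0,17,0,0,40],
    [0,8,0,0,40],
    [0,4,0,0,40],
    [0,0,0,0,40],
    [0,0,0,0,40],
    [0,0,0,0,40],
    [0,0,0,0,40],
  ],
)

```text
t: 53.1
tool_pos: [0.6318, -0.0307, -0.0077]
ee_rot: [-0.458, 0.457, -0.539, 0.54]
ft_force: [-0.1, -0.1, 0.3]
opening: 0.466
```

Run:
```python
from plan import *
o=ctrl.get_obs();print(o["ft_force"].round(1))
f=snap("wrist","w28.png");print(o["tool_pos"])
plan([.6311,-.0318,-.007],-99.5,o)
```

```text
[-0.1 -0.1  0.3]
[ 0.63178188 -0.03068048 -0.00766974]
tilt [ 1.4e-03 -3.0e-04 -1.0e+00] yaw -99.42 j6 1.55 | spin 0.08 shift [ 1.2 -0.7 -0.5] t 53.1
```

View pics/w28.png

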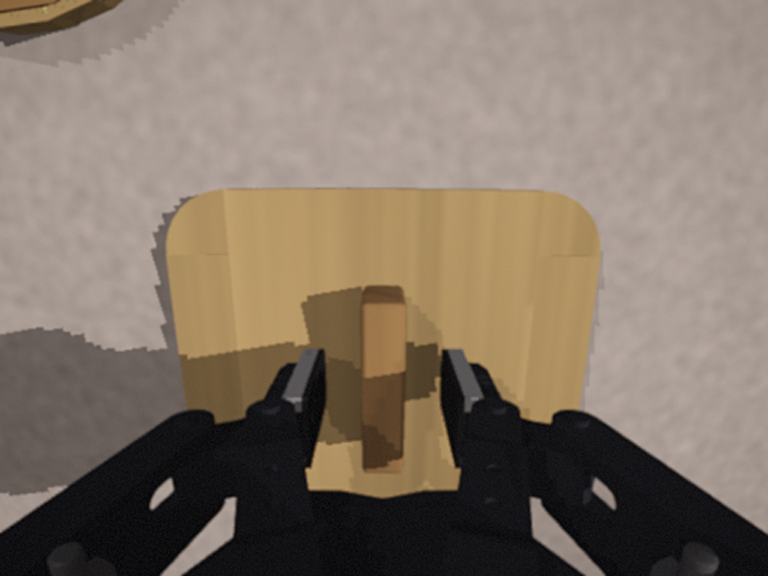

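Handle (x 384) is centred between the pads (384). Close and lift.

Request:
servo_tool(
  deltas=[
    [0,0,0,0,30],
    [0,0,0,0,20],
    [0,0,0,0,12],
    [0,0,0,0,5],
    [0,0,0,0,2],
    [0,0,0,0,2],
    [0,0,0,0,2],
    [0,0,0,0,2],
    [0,0,0,0,2],
  ],
)

```text
t: 54.05
tool_pos: [0.6314, -0.0306, -0.0082]
ee_rot: [-0.457, 0.457, -0.539, 0.54]
ft_force: [0.4, 0.4, 4.0]
opening: 0.148
```

Request:
servo_tool(
  deltas=[
    [0,-3,0,0,2],
    [0,-7,0,0,2],
    [0,-10,0,0,2],
    [0,-10,0,0,2],
    [0,0,0,0,2],
    [0,0,0,0,2],
    [0,0,0,0,2],
  ],
)

```text
t: 54.75
tool_pos: [0.6308, -0.0305, 0.0213]
ee_rot: [0.457, -0.457, 0.54, -0.539]
ft_force: [-0.1, 0.3, -2.0]
opening: 0.147
```

Run:
```python
from plan import *
from fit import *
o=ctrl.get_obs();np.save("pics/w29o.npy",o,allow_pickle=True)
f=snap("wrist","w29.png");print(o["tool_pos"])
plan([.4472,-.3569,.16],-69.5,o)
```

```text
[ 0.63077165 -0.03053584  0.02131813]
tilt [-6.e-04  1.e-04 -1.e+00] yaw -99.43 j6 1.55 | spin -29.93 shift [ 241.4 -138.6 -286.3] t 54.8
```

View pics/w29.png

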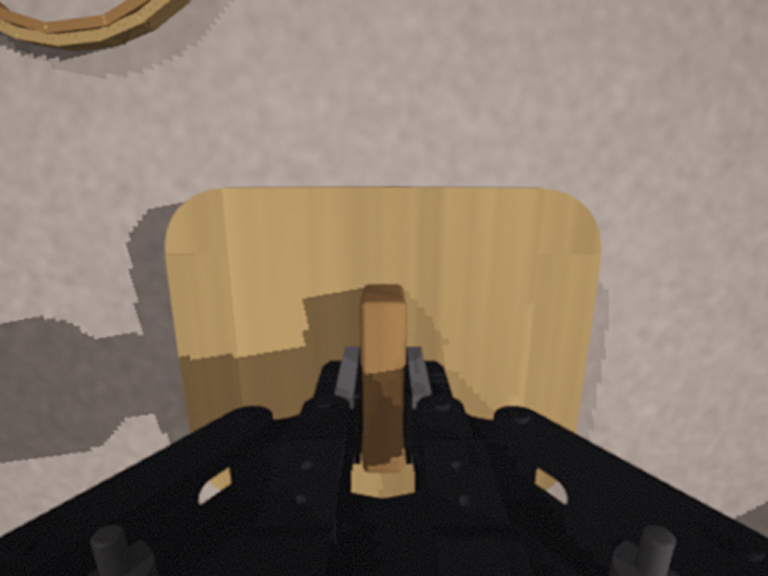

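Run:
```python
from plan import *
from fit import *
f=np.load("pics/w29.png.npy",allow_pickle=True).item();o=np.load("pics/w29o.npy",allow_pickle=True).item()
z=o["tool_pos"][2]+.020
x=fitpts(f,o,[(235,187),(380,186),(530,187),(166,260),(177,340),(189,420),(600,260),(591,340),(580,420)],1.5,(0,0),z,(.631,-.031,-.164))
d=RT(o).T@(np.array([x[0],x[1],z])-o["tool_pos"]); print((d*1000).round(1))
overlay("pics/w29.png",f,o,x,[rect(.062,.075,z),rect(.03,.007,z+.024)],1.5,(0,0),"pics/w29b.png")
```

```text
[ 0.6318 -0.032  -0.1609] deg -9.22 [ 0.2  0.1 -0.2  0.4  0.5  0.5  0.   0.6  0.8]
[  1.3 -20.    1.2]
```

View pics/w29b.png

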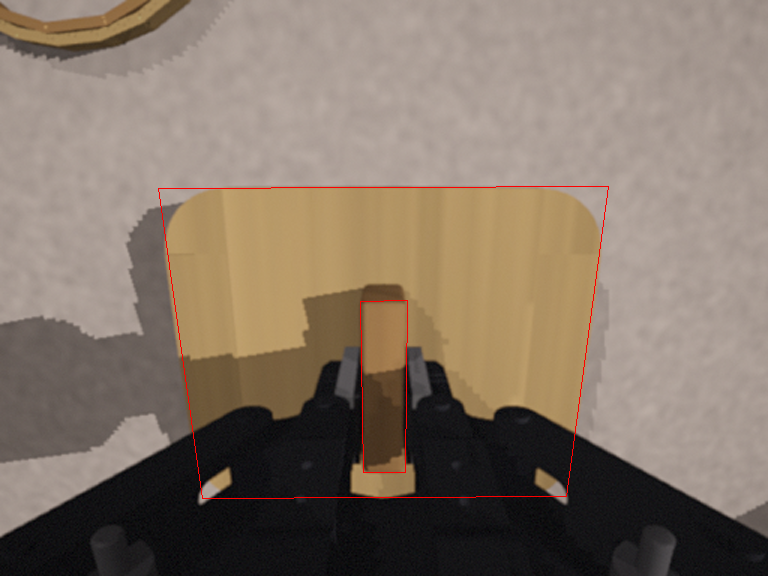

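Request:
servo_tool(
  deltas=[
    [0,-20,0,0,2],
    [0,-30,0,-3,2],
    [0,-30,0,-7,2],
    [0,-30,0,-8,2],
    [0,-20,0,-8,2],
    [0,-10,0,-4,2],
    [0,0,0,0,2],
    [0,0,0,0,2],
  ],
)

```text
t: 55.6
tool_pos: [0.6306, -0.0305, 0.1607]
ee_rot: [-0.581, 0.581, -0.404, 0.403]
ft_force: [0.4, 0.1, -2.6]
opening: 0.152
```

Run:
```python
from plan import *
plan([.446,-.3573,.16],-69.5)
```

```text
tilt [-1.2e-03  2.0e-04 -1.0e+00] yaw -69.51 j6 1.03 | spin -0.01 shift [ 241.5    0.9 -287.4] t 55.6
```

Request:
servo_tool(
  deltas=[
    [13,0,-15,0,2],
    [26,0,-31,0,2],
    [28.5,0,-34,0,2],
    [28.5,0,-34,0,2],
    [28.5,0,-34,0,2],
    [28.5,0,-34,0,2],
    [28.5,0,-34,0,2],
    [28.5,0,-34,0,2],
    [20,0,-24,0,2],
    [8,0,-10,0,2],
    [3.5,0,-3.4,0,2],
    [0,0,0,0,2],
  ],
)

```text
t: 56.8
tool_pos: [0.4467, -0.357, 0.1605]
ee_rot: [0.581, -0.581, 0.404, -0.402]
ft_force: [-0.7, 0.5, -1.5]
opening: 0.151
```

Request:
servo_tool(
  deltas=[
    [0,15,0,0,2],
    [0,20,0,0,2],
    [0,15,0,0,2],
    [0,8,0,0,2],
    [0,0,0,0,2],
    [0,0,0,0,2],
    [0,0,0,0,2],
    [0,0,0,0,2],
    [0,0,0,0,2],
  ],
)

```text
t: 57.7
tool_pos: [0.4473, -0.3582, 0.1044]
ee_rot: [-0.581, 0.581, -0.402, 0.403]
ft_force: [0.4, -0.5, -1.8]
opening: 0.143
```

Run:
```python
from plan import *
o=ctrl.get_obs();np.save("pics/w30o.npy",o,allow_pickle=True);print(o["tool_pos"],o["ft_force"])
plan([.446,-.3573,.09],-69.5,o)
f=snap("wrist","w30.png")
f=snap("side","s30.png");c=f["pixels"][230:384,240:400,::-1];cv2.imwrite("pics/s30z.png",cv2.resize(c,None,fx=3.8,fy=3.8,interpolation=cv2.INTER_CUBIC))
```

```text
[ 0.44730941 -0.35817369  0.10436925] [ 0.35287362 -0.4528445  -1.79499932]
tilt [ 0.0011 -0.0011 -1.    ] yaw -69.43 j6 0.39 | spin 0.07 shift [-1.3 14.4 -0.9] t 57.7
```

View pics/w30.png

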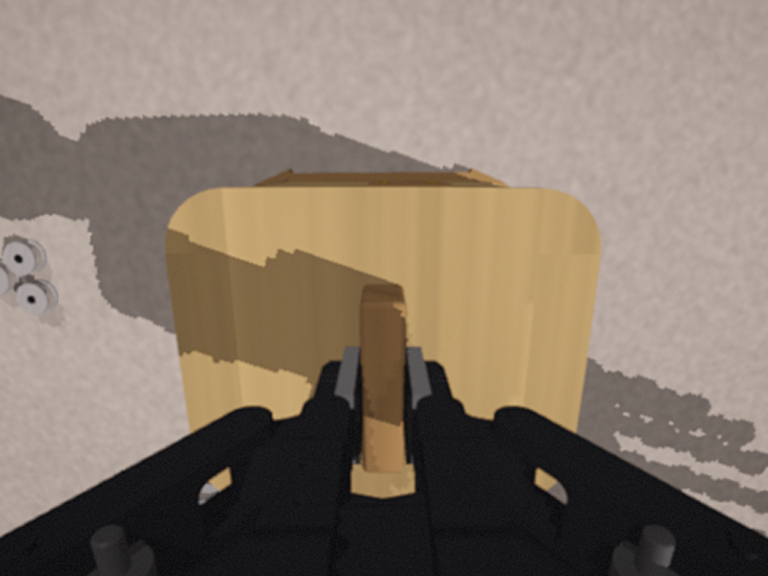

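View pics/s30z.png

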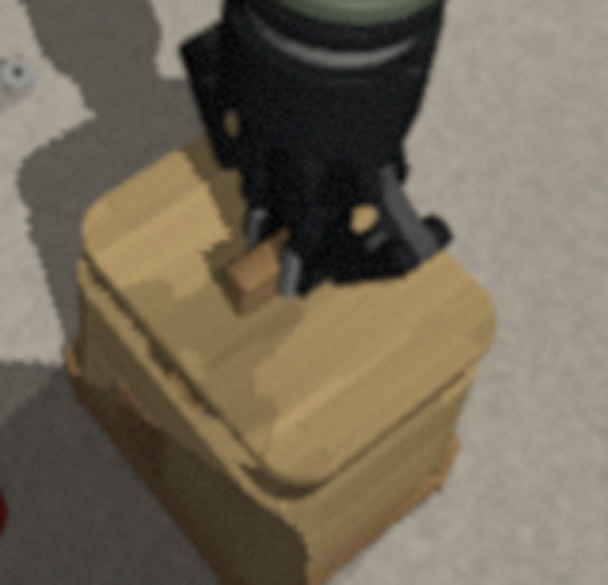

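Request:
servo_tool(
  deltas=[
    [-1,4,-0.7,0,2],
    [0,4,0,0,2],
    [0,2,0,0,2],
    [0,0,0,0,2],
    [0,0,0,0,2],
    [0,0,0,0,2],
    [0,0,0,0,2],
  ],
)

```text
t: 58.5
tool_pos: [0.4461, -0.3571, 0.0937]
ee_rot: [-0.581, 0.581, -0.403, 0.403]
ft_force: [-0.3, 0.3, -2.4]
opening: 0.148
```

Run:
```python
from plan import *
o=ctrl.get_obs();print(o["tool_pos"],o["ft_force"])
plan([.446,-.3573,.08],-69.5,o)
f=snap("wrist","w31.png")
```

```text
[ 0.44607561 -0.35711834  0.09373001] [-0.3293246   0.32331396 -2.4248714 ]
tilt [ 3.e-04 -3.e-04 -1.e+00] yaw -69.42 j6 0.39 | spin 0.08 shift [ 0.1 13.7 -0.1] t 58.5
```

View pics/w31.png

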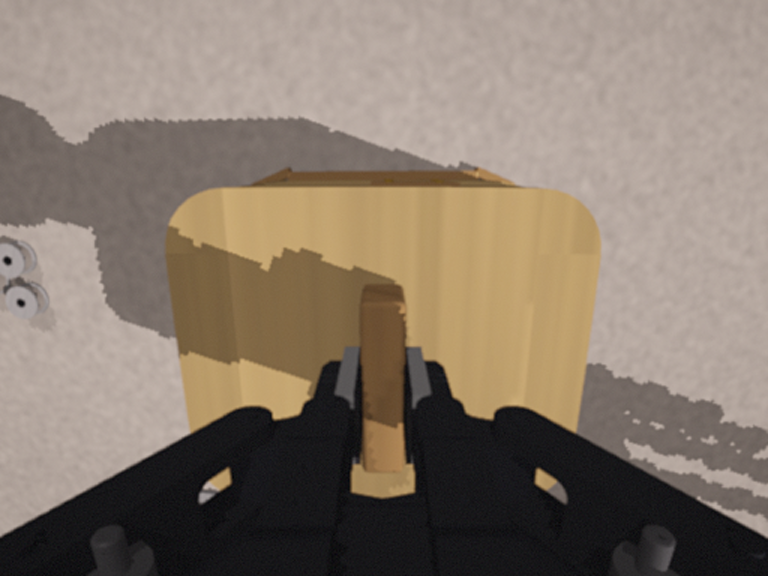

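Aligned (base foot centre x≈382, lid 383). Descend slowly.

Request:
servo_tool(
  deltas=[
    [0,2,0,0,2],
    [0,2,0,0,2],
    [0,1.5,0,0,2],
    [0,0,0,0,2],
    [0,0,0,0,2],
  ],
)

```text
t: 59.05
tool_pos: [0.4459, -0.3569, 0.0879]
ee_rot: [0.581, -0.581, 0.403, -0.403]
ft_force: [0.3, 0.4, -2.6]
opening: 0.146
```

Request:
servo_tool(
  deltas=[
    [0,1,0,0,2],
    [0,1,0,0,2],
    [0,0,0,0,2],
  ],
)

```text
t: 59.35
tool_pos: [0.4458, -0.3569, 0.0859]
ee_rot: [0.581, -0.581, 0.403, -0.403]
ft_force: [-0.5, -0.4, -1.2]
opening: 0.146
```

Request:
servo_tool(
  deltas=[
    [0,1,0,0,2],
    [0,1,0,0,2],
    [0,0,0,0,2],
  ],
)

```text
t: 59.65
tool_pos: [0.4458, -0.3569, 0.0838]
ee_rot: [0.581, -0.581, 0.403, -0.403]
ft_force: [-0.6, 0.0, -1.8]
opening: 0.149
```

Request:
servo_tool(
  deltas=[
    [0,1,0,0,2],
    [0,0,0,0,2],
    [0,0,0,0,2],
  ],
)

```text
t: 59.95
tool_pos: [0.4459, -0.357, 0.083]
ee_rot: [0.581, -0.581, 0.403, -0.403]
ft_force: [1.4, 0.6, -1.8]
opening: 0.147
```

Request:
servo_tool(
  deltas=[
    [0,1,0,0,2],
    [0,0,0,0,2],
    [0,0,0,0,2],
  ],
)

```text
t: 60.25
tool_pos: [0.4459, -0.357, 0.082]
ee_rot: [0.581, -0.581, 0.403, -0.403]
ft_force: [0.6, 0.2, -2.1]
opening: 0.153
```

Request:
servo_tool(
  deltas=[
    [0,1,0,0,2],
    [0,0,0,0,2],
    [0,0,0,0,2],
  ],
)

```text
t: 60.55
tool_pos: [0.4459, -0.357, 0.081]
ee_rot: [-0.581, 0.581, -0.403, 0.403]
ft_force: [-0.0, 1.4, -1.9]
opening: 0.148
```

Request:
servo_tool(
  deltas=[
    [0,0.7,0,0,2],
    [0,0,0,0,2],
    [0,0,0,0,2],
  ],
)

```text
t: 60.85
tool_pos: [0.4459, -0.357, 0.0803]
ee_rot: [-0.581, 0.581, -0.403, 0.403]
ft_force: [0.0, -0.0, -1.5]
opening: 0.147
```

Request:
servo_tool(
  deltas=[
    [0,0.5,0,0,2],
    [0,0,0,0,2],
    [0,0,0,0,2],
  ],
)

```text
t: 61.15
tool_pos: [0.446, -0.357, 0.0799]
ee_rot: [-0.581, 0.581, -0.403, 0.403]
ft_force: [0.6, -0.8, -2.3]
opening: 0.144
```

Request:
servo_tool(
  deltas=[
    [0,0.5,0,0,2],
    [0,0,0,0,2],
    [0,0,0,0,2],
  ],
)

```text
t: 61.45
tool_pos: [0.446, -0.357, 0.0798]
ee_rot: [-0.581, 0.581, -0.403, 0.403]
ft_force: [-0.3, 1.5, 3.2]
opening: 0.149
```

Request:
servo_tool(
  deltas=[
    [0,0.5,0,0,2],
    [0,0,0,0,2],
    [0,0,0,0,2],
  ],
)

```text
t: 61.75
tool_pos: [0.446, -0.3571, 0.0798]
ee_rot: [-0.581, 0.581, -0.403, 0.403]
ft_force: [-2.5, 2.4, 4.4]
opening: 0.148
```

Seated at 0.0798 (expected 0.080). Release, retreat, check.

Request:
servo_tool(
  deltas=[
    [0,0,0,0,20],
    [0,0,0,0,30],
    [0,0,0,0,40],
    [0,0,0,0,40],
    [0,-5,0,0,45],
    [0,-20,0,0,50],
    [0,-40,0,0,50],
    [0,-40,0,0,50],
    [0,-20,0,0,50],
    [0,0,0,0,50],
  ],
)

```text
t: 62.75
tool_pos: [0.4482, -0.3593, 0.2091]
ee_rot: [-0.581, 0.582, -0.399, 0.406]
ft_force: [1.3, -0.9, -0.1]
opening: 0.584
```

Request:
servo_tool(
  deltas=[
    [0,0,-30,0,50],
    [0,0,-40,0,50],
    [0,0,-30,0,50],
    [0,0,0,0,50],
    [0,0,0,0,50],
    [0,0,0,0,50],
    [0,0,0,0,50],
  ],
)

```text
t: 63.45
tool_pos: [0.3531, -0.3916, 0.2034]
ee_rot: [0.582, -0.581, 0.402, -0.402]
ft_force: [-0.1, -0.3, 0.9]
opening: 0.587
```

Run:
```python
from plan import *
o=ctrl.get_obs();np.save("pics/w32o.npy",o,allow_pickle=True)
f=snap("wrist","w32.png")
f=snap("side","s32.png");c=f["pixels"][230:384,240:400,::-1];cv2.imwrite("pics/s32z.png",cv2.resize(c,None,fx=3.8,fy=3.8,interpolation=cv2.INTER_CUBIC))
snap("top","t32.png")
```

```text
(no output)
```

View pics/w32.png

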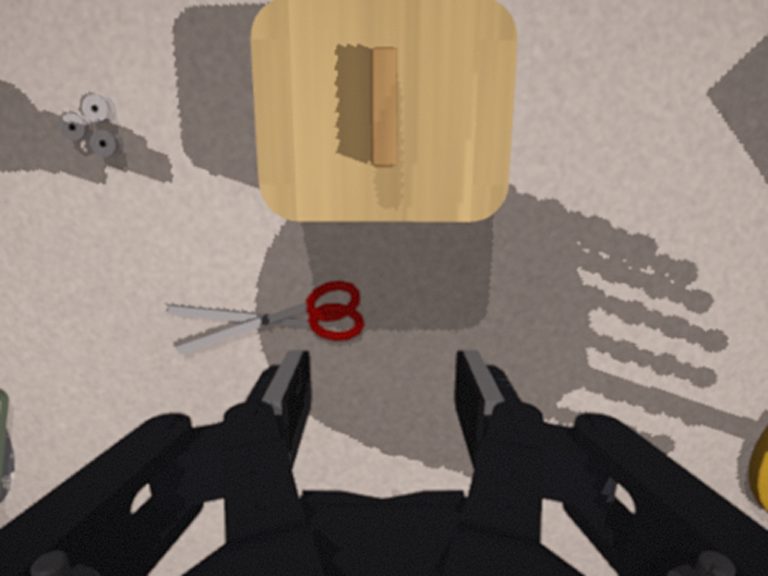

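View pics/s32z.png

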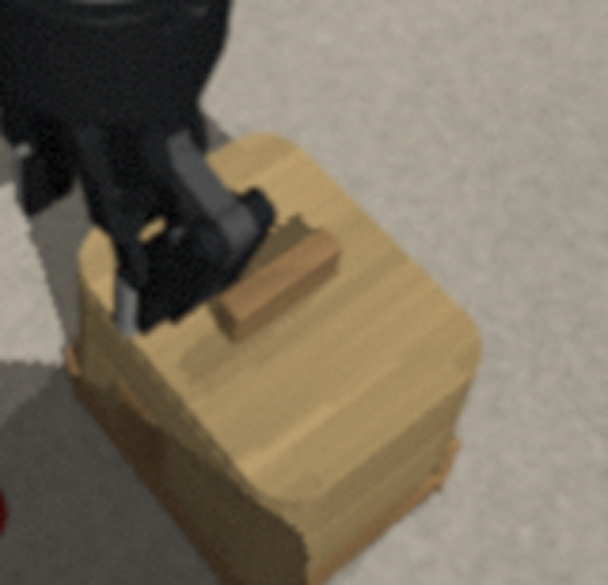

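View pics/t32.png

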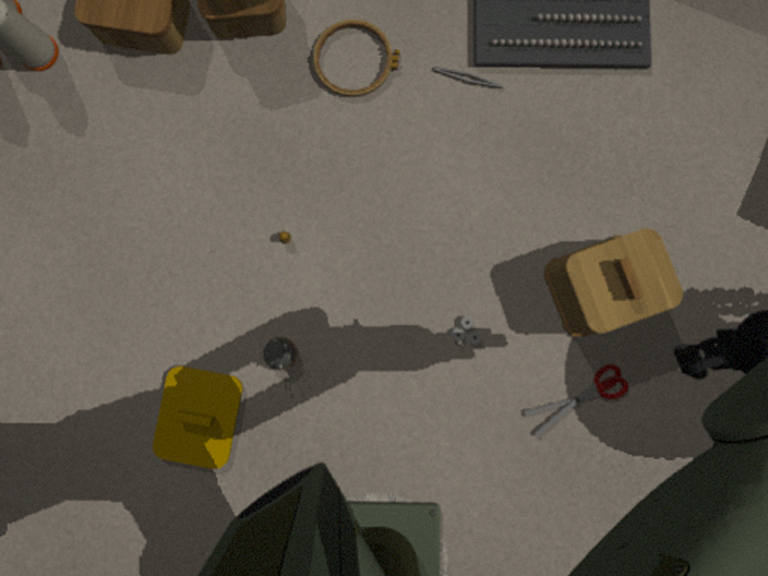

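Run:
```python
from plan import *
print(job.sign_off()); print(ctrl.get_obs()["t"])
```

```text
the job is handed in; nothing more can be done
None
the job is handed in; nothing more can be done
```

The caddy is packed where its base box stands, and I handed the job in at about 63 s of the 128 s allowed. The hand-in gives no verdict.

**Order and contents:** I put the jar in one compartment of the base and then the spool upright in the other. After that came the tray, then the tin with its cover up in a tray compartment, then the lid. The jar and spool were lowered until I read light contact forces of about 3 N and 1 N before release.

**Last checks:**
- **Seating:** Tray and lid both came to rest within about 0.5 mm of the expected seated height. Neither met any force as its plug passed the rim.
- **Final pictures:** The side, wrist and top views show the stack square and closed. The scissors and thimble look unmoved.

**What disagreed:**
- **Fingertip position:** The fingertips are actually about 25 mm behind the stated tool point. Because of that, my first pinch of the tray closed above its partition without gripping. I confirmed the offset in the side view and re-grasped lower. The jar and spool had been gripped near their tops for the same reason, but they were placed properly.
- **Position readings:** Camera and arm readings differed by 1–2 mm for the tray, and the two cameras differed by about 5 mm for the tin. The parts' 3.5 mm clearance and re-checking before each placing covered this.

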